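# Lay out the agate blanks and shut the dust box

### The arm

A 6-joint arm with a two-finger parallel gripper is mounted at the origin on the work surface. World frame = base frame: x ahead of the robot, y to its left, z up, the work surface at z = 0. Lengths are in m, angles in rad, forces in N, time in s.
With the tool pointing down it reaches from about 0.3 to 0.875 m from the base axis. Payload 6.4 kg.
Tool frame: the origin (TCP) lies between the finger pads; the fingertips stand 19 mm ahead of it and the grasp point (between the pads) is the TCP (ctrl.tips_ahead is the z of the fingertips in the tool frame, in m); z points along the fingers, y is the line along which they close (so a half turn about z gives the same grasp; the last joint's range is limited). The gripper opens to 85 mm and grips with 20 to 120 N. Pads are 22 mm wide; open, the fingers measure 114 mm over their backs; the gripper's body (76 mm by 85 mm) begins 54 mm behind the grasp point. The pads swing forward as they close: fully open they stand 13 mm farther back than shut.
Start: joints at [-1.445, 0.181, 1.607, -0, 1.354, -0.206], TCP at [0.187, -0.544, 0.226] pointing down, gripper open.
Joint ranges: [-2.99, 2.99], [-0.89, 2.07], [0.3, 2.58], [-1.14, 4.28], [0, 2.63], [-3.12, 3.12]. Speed limits (rad/s): [2.57, 2.57, 3.01, 3.14, 3.14, 3.14].

### API

Orientations are given as a unit quaternion [w, x, y, z].
In Python, from bench import readout, vision, ctrl gives the robot as it stands.
- The arm moves only by the tool play_rows, never from a script. Its arguments are lists of equal length, an entry for each row: "xyz": the shift along the tool's x, y, z in mm, a list of three; "rot": the turn, a rotation vector about the tool's x, y, z in rad, a list of three; "grip": the opening, from 0 (shut) to 1 (fully open). In form: {"xyz": [[x, y, z], ...], "rot": [[rx, ry, rz], ...], "grip": [grip, ...]}. A call has exactly 10 rows; each row is the pose to reach, as a shift and turn from the pose commanded when the call began, along the tool's axes at that moment; what a row does not reach only later rows make up. A row lasts 1/8 s, in which the tool goes at most 62.5 mm and 10.7 degrees, less where a joint would pass 70% of its speed; a pose out of reach is approached as far as the arm can. A call with a gripper value outside its range is refused whole. The fingers move at their own pace and stop on an object; the grip force is fixed at half the most. Time passes only in rows, so rows that repeat a pose let the fingers close, or fill a call up. It gives the time, the measured TCP pose, the force, the opening and the grip force at its end, in the units of the state.
- readout.get_obs(): the state, without advancing time (a new reading comes with each control period).
- vision.camera(name): name is "scene" or "side" or "wrist"; returns a dict with "color" (420x560x3 uint8, red, green, blue), "depth" (420x560 float32, m along the optical axis (not along the pixel's ray), 0 where there is no reading), "camera_matrix" (3x3 intrinsics, pixels), "extrinsics" (4x4, takes a point from camera to world coordinates); the wrist camera has in their place "hand_eye" (4x4, takes a point from camera to tool coordinates, whose origin is the TCP and whose axes are the flange's). Camera axes: x right, y down, z forward; pixel columns grow to the right and rows downward; lengths in m; the calibration is good to about 2 mm. A picture is of the moment at which its call begins: read the wrist's pose just before it.
- ctrl.hand_in(): hands the job in; it is judged then, once.
The state is a dict: "time_s": time; "q": joint angles; "dq": joint speeds; "joint_efforts": joint torques, N m; "eef_pos": TCP position; "eef_rot": TCP orientation; "wrist_force": force on the tool from outside, world axes, zero at the start; "torque": the same for the moment, N m; "opening": opening from 0.0 (shut) to 1.0 (fully open); "grasp_force": force on a finger pad.
Only numpy, scipy, OpenCV 4.12 (cv2) and the standard library are available. Lean on these libraries where they do the work, as an engineer would, in place of code of your own. Each camera call takes 0.05 s, during which the arm holds its last target. There are 200 camera calls.

### The job

Take every flat rectangular agate blank out of the open dust box and set them out in a tidy row on the layout board: one to an inlaid line (any lines), lying flat, centred on and squarely along its line, with a short end pushed flush against the steel rail. Only when they are all on the board, push the box's lid from behind until it is just past upright and let its own weight swing it shut, with nothing touching it as it falls; leave the round rough lump in the box and do not disturb the other things on the bench.

Things in the scene. Friction and masses are not known exactly. Their poses are not given: they have to be found in the camera images.
- box: low open plywood dust box, fixed, 190 mm (its x) by 290 mm (its y), walls 35 mm high and 7 mm thick, inner floor (where blanks lie) 7 mm above the bench. Origin: centre of its underside. The lid is hinged along the +x rim; a small brass plate marks the -x wall. Box and board may stand on either side.
- lid (a joint): hinge of the flat plywood lid (190 mm hinge to free edge, 290 mm wide, 8 mm thick, 0.35 kg): 0 shut, pi/2 upright; starts open against a stop at 1.95, its top then 0.21 m above the bench, leaning away from the box. Hinge line at box x = +95 mm, z = 35 mm. Swings freely: falls open past pi/2, falls shut under about 1.45.
- lid_hinge (a point): middle of the lid's hinge line; axes turn with the lid (x from the free edge to the hinge, y along the hinge, z out of the lid's outer face).
- lid_edge (a point): middle of the lid's free edge, on its outer face (the face turned away from the box while open, the top when shut); axes as lid_hinge.
- board: dark wooden layout board, 100 mm (its x) by 270 mm (its y), 6 mm thick, fixed, with a steel rail along its +x side that rises 5 mm above the board and whose face lies at local x = +36 mm. Five straight inlaid pale metal lines, 54 mm apart, run along its x up to the rail. Origin: centre of its underside.
- mark1 (a point): line 1 of 5 on the board (local y = 108 mm): the point on the board's upper face, 21 mm short of the rail's face, where the centre of a blank's underside comes when it lies centred on the line with its short end flush to the rail; axes as the board.
- mark2 (a point): line 2 of 5 on the board (local y = 54 mm): the point on the board's upper face, 21 mm short of the rail's face, where the centre of a blank's underside comes when it lies centred on the line with its short end flush to the rail; axes as the board.
- mark3 (a point): line 3 of 5 on the board (local y = 0 mm): the point on the board's upper face, 21 mm short of the rail's face, where the centre of a blank's underside comes when it lies centred on the line with its short end flush to the rail; axes as the board.
- mark4 (a point): line 4 of 5 on the board (local y = -54 mm): the point on the board's upper face, 21 mm short of the rail's face, where the centre of a blank's underside comes when it lies centred on the line with its short end flush to the rail; axes as the board.
- mark5 (a point): line 5 of 5 on the board (local y = -108 mm): the point on the board's upper face, 21 mm short of the rail's face, where the centre of a blank's underside comes when it lies centred on the line with its short end flush to the rail; axes as the board.
- blank1: agate blank: honey-brown rectangular tablet 42 mm (its x) by 28 mm (its y) by 14 mm thick (its z), about 45 g, loose; 3 to 5 are present, all alike. Origin: centre of its underside.
- blank2: agate blank: honey-brown rectangular tablet 42 mm (its x) by 28 mm (its y) by 14 mm thick (its z), about 45 g, loose; 3 to 5 are present, all alike. Origin: centre of its underside.
- blank3: agate blank: honey-brown rectangular tablet 42 mm (its x) by 28 mm (its y) by 14 mm thick (its z), about 45 g, loose; 3 to 5 are present, all alike. Origin: centre of its underside.
- blank4: agate blank: honey-brown rectangular tablet 42 mm (its x) by 28 mm (its y) by 14 mm thick (its z), about 45 g, loose; 3 to 5 are present, all alike. Origin: centre of its underside.
- blank5: agate blank: honey-brown rectangular tablet 42 mm (its x) by 28 mm (its y) by 14 mm thick (its z), about 45 g, loose; 3 to 5 are present, all alike. Origin: centre of its underside.
- lump: rough rounded agate lump, 38 mm across at its widest, 24 mm high, lying in the box; stays in the box. Bystander: leave alone. Origin: underside.
- ring: small steel finger ring, 28 mm across, 9 mm high, lying between box and board. Bystander: leave alone. Origin: underside.
- handpiece: green rotary-tool handpiece 170 mm long, 30 mm thick, lying beyond box and board. Bystander: leave alone. Origin: underside.
- jar: jar, 52 mm across, 75 mm high, far side. Bystander: leave alone. Origin: underside.
- bottle: small bottle, 44 mm across, 100 mm high, far side. Bystander: leave alone. Origin: underside.
- file: file with wooden handle, 180 mm long, 16 mm high, right side. Bystander: leave alone. Origin: underside.
- dish: white bowl, 80 mm across, 30 mm high, left side. Bystander: leave alone. Origin: underside.
There are look-alikes about, which are no part of the job. Leave any red look-alike of the blank3 alone.

How it is judged:
By the outcome, as a careful person would: the job done as asked, in the order asked, and still so for the second after the job is handed in, with the robot touching nothing.
Of blank1, blank2, blank3, blank4, blank5 only 3 to 5 are there at a start; the rules pass over those that are not, and their reading is None.
At some moment in a run one of blank1, blank2, blank3, blank4, blank5 may be knocked a few centimetres aside while the robot is not near it.
Once in a run the grip may slacken for a moment while it holds something.
It also fails if it takes over 210 s, if anything falls off the work surface, if the arm or the gripper's body presses on something with over 40 N, if the wrist force passes 120 N, or if a joint passes its speed limit or range.

## Working session

There is one attempt and no reset: what is moved stays moved. The work goes in short steps, Python scripts to look and compute and a tool call to move; the robot and the scene stay as the last step left them, time stands still between calls to the robot, and variables do not carry over. Pictures are saved under pics/ and viewed, at most 14 in all, crops included, and the job is handed in when it is done.

Besides the shell and the picture viewer there is one more tool, called after "Emit:" as name(argument=value, ...), one argument or row to a line, values as JSON. play_rows: Moves the arm, as the interface text tells. Its arguments: {"type":"object","properties":{"xyz":{"type":"array","items":{"type":"array","items":{"type":"number"}}},"rot":{"type":"array","items":{"type":"array","items":{"type":"number"}}},"grip":{"type":"array","items":{"type":"number"}}},"required":["xyz","rot","grip"]}

```bash
mkdir -p pics; ls; cat > h.py <<'E'
import numpy as np,cv2
from bench import readout,vision,ctrl
from scipy.spatial.transform import Rotation as R
def Rq(q): return R.from_quat([q[1],q[2],q[3],q[0]])
def T():
    o=readout.get_obs();M=np.eye(4);M[:3,:3]=Rq(o["eef_rot"]).as_matrix();M[:3,3]=o["eef_pos"];return M
def shot(name,fn=None):
    M=T();c=vision.camera(name)
    E=c["extrinsics"] if name!="wrist" else M@c["hand_eye"]
    d=c["depth"];K=c["camera_matrix"];v,u=np.mgrid[:d.shape[0],:d.shape[1]]
    P=np.stack([(u-K[0,2])/K[0,0]*d,(v-K[1,2])/K[1,1]*d,d],-1)@E[:3,:3].T+E[:3,3]
    P[d==0]=np.nan
    if fn: cv2.imwrite("pics/"+fn,c["color"][...,::-1])
    return c["color"],P,E,K
E
python3 - <<'E'
from h import *
np.set_printoptions(precision=4,suppress=True)
for n in("scene","side","wrist"):
    c,P,E,K=shot(n,n+"1.png");np.savez(n+"1.npz",c=c,P=P,E=E,K=K)
print(readout.get_obs(),ctrl.tips_ahead,T(),vision.camera("wrist")["hand_eye"])
E
```

```text
pics
{'time_s': 0.15, 'q': array([-1.4453,  0.1814,  1.6078, -0.    ,  1.3538, -0.2063]), 'dq': array([ 0.0003, -0.0021, -0.0033, -0.0012,  0.0007, -0.0005]), 'joint_efforts': array([  0.0018, -44.5261, -35.169 ,  -0.0002,   0.0058,  -0.    ]), 'eef_pos': array([ 0.1873, -0.5432,  0.2249]), 'eef_rot': array([-0.0007,  0.9863,  0.1651,  0.    ]), 'wrist_force': array([-0.3302, -0.4533,  0.5579]), 'torque': array([-0.0427,  0.027 , -0.0305]), 'grasp_force': 0.0, 'opening': 0.9992835775213266} 0.019 [[ 0.9455  0.3258 -0.0002  0.1873]
 [ 0.3258 -0.9455  0.0013 -0.5432]
 [ 0.0003 -0.0013 -1.      0.2249]
 [ 0.      0.      0.      1.    ]] [[-0.0004 -0.9575 -0.2884  0.0737]
 [ 1.     -0.0004 -0.0001  0.0016]
 [-0.0001 -0.2884  0.9575 -0.1477]
 [ 0.      0.      0.      1.    ]]
```

View pics/scene1.png

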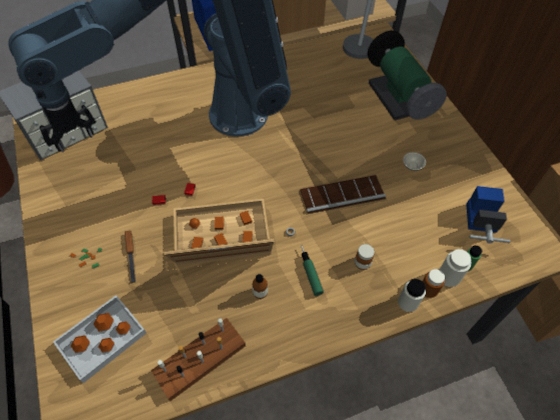

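View pics/side1.png

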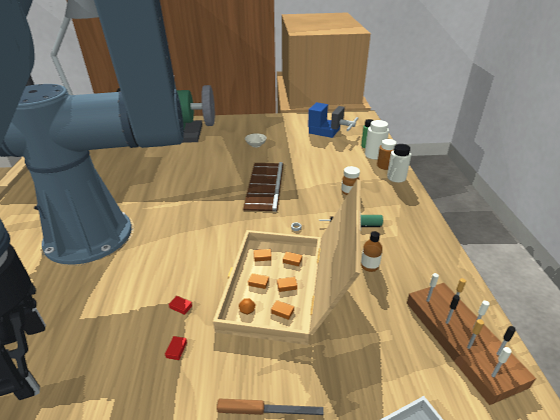

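Scene: box at about (222,230), with five blanks and the lump at (195,222). The board is at (343,193) with its rail on the far side, and the lid opens away from the robot.

```bash
python3 - <<'E'
from h import *
np.set_printoptions(precision=4,suppress=True)
for n in("scene","side"):
    z=np.load(n+"1.npz");c,P=z["c"],z["P"]
    print(n, "scene cam" , z["E"][:3,3])
    h=cv2.cvtColor(c,cv2.COLOR_RGB2HSV)
    X,Y,Z=P[...,0],P[...,1],P[...,2]
    m=((h[...,0]<14)&(h[...,1]>170)&(h[...,2]>90)&(Z>.012)&(Z<.045)).astype(np.uint8)
    k,l,s,ce=cv2.connectedComponentsWithStats(m)
    for i in range(1,k):
        if s[i,4]<25: continue
        p=P[l==i];top=p[p[:,2]>np.nanpercentile(p[:,2],60)-.004]
        r=cv2.minAreaRect((top[:,:2]*1000).astype(np.float32))
        print(ce[i].round(),s[i,4],"med",np.median(top,0),"rect",np.round(r[0],1),np.round(r[1],1),round(r[2],1))
    # box colour rim z 30-38
    for px in ([(300,189),(383,178),(306,211),(385,200)] if n=="scene" else []):
        print(px,P[px[1],px[0]])
z=np.load("scene1.npz");im=z["c"][150:300,140:420][...,::-1]
cv2.imwrite("pics/crop1.png",cv2.resize(im,None,fx=2.85,fy=2.85,interpolation=cv2.INTER_CUBIC))
E
```

```text
scene scene cam [ 1.3167 -0.3284  1.3358]
[189. 188.] 46 med [ 0.2891 -0.2612  0.0144] rect [ 286.8 -260.7] [23.1 41.8] 65.2
[159. 198.] 51 med [ 0.2923 -0.3665  0.015 ] rect [ 294.7 -368.2] [36.8 31.2] 75.7
[245. 217.] 89 med [ 0.4638 -0.1243  0.0211] rect [ 463.7 -123.4] [38.4 26. ] 1.4
[219. 222.] 88 med [ 0.4542 -0.2084  0.0208] rect [ 454.4 -209. ] [22.8 41.5] 73.4
[195. 222.] 61 med [ 0.4311 -0.2808  0.027 ] rect [ 430.1 -279.5] [28.6 22.9] 22.2
[247. 236.] 89 med [ 0.533  -0.1392  0.0203] rect [ 533.9 -140.2] [25.3 40. ] 71.1
[220. 239.] 89 med [ 0.516  -0.2221  0.0203] rect [ 517.1 -221.9] [39.9 25.4] 6.6
[197. 242.] 87 med [ 0.5012 -0.2915  0.0205] rect [ 503.4 -292.9] [25.3 42. ] 61.3
[104. 321.] 190 med [ 0.6647 -0.6009  0.039 ] rect [ 665.6 -602.1] [34.6 39.6] 78.5
[124. 327.] 98 med [ 0.6977 -0.5535  0.0294] rect [ 697.5 -553.8] [29.7 20.4] 27.9
[ 81. 343.] 172 med [ 0.7038 -0.6707  0.0367] rect [ 702.8 -671.5] [31.  27.6] 29.6
[107. 344.] 120 med [ 0.7302 -0.6059  0.0315] rect [ 730.1 -605.5] [26.3 25.3] 73.8
(300, 189) [0.4137 0.0863 0.0083]
(383, 178) [ 0.4611  0.3762 -0.003 ]
(306, 211) [0.4986 0.074  0.0003]
(385, 200) [ 0.5482  0.3386 -0.0008]
side scene cam [ 0.4738 -0.8347  0.666 ]
[180. 303.] 176 med [ 0.2841 -0.2641  0.0136] rect [ 283.9 -262.7] [28.8 41.6] 62.5
[176. 346.] 248 med [ 0.2918 -0.3712  0.0135] rect [ 291.9 -369.4] [41.  28.3] 74.9
```

View pics/crop1.png

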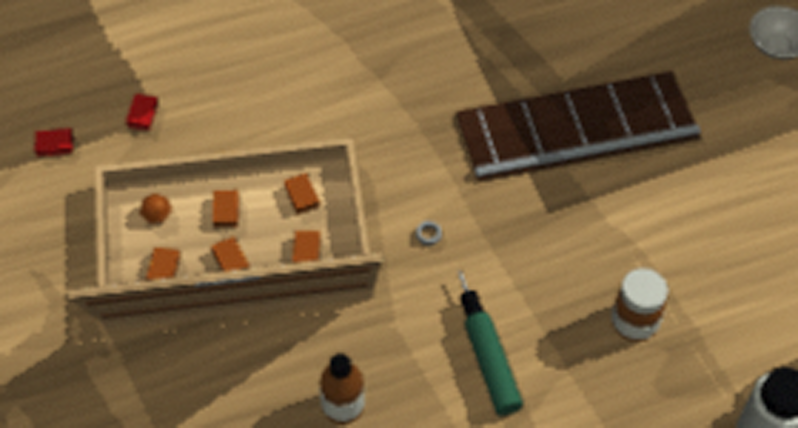

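Emit:
play_rows(
  xyz=[
    [439,-190,-75],
    [439,-190,-75],
    [439,-190,-75],
    [439,-190,-75],
    [439,-190,-75],
    [439,-190,-75],
    [439,-190,-75],
    [439,-190,-75],
    [439,-190,-75],
    [439,-190,-75],
  ],
  rot=[
    [0,0,0.54],
    [0,0,0.54],
    [0,0,0.54],
    [0,0,0.54],
    [0,0,0.54],
    [0,0,0.54],
    [0,0,0.54],
    [0,0,0.54],
    [0,0,0.54],
    [0,0,0.54],
  ],
  grip=[1,1,1,1,1,1,1,1,1,1],
)

```text
time_s: 1.45
eef_pos: [0.5402, -0.2209, 0.3001]
eef_rot: [0.0, 0.995, -0.104, -0.001]
wrist_force: [-0.7, 0.1, 0.0]
opening: 1.005
grasp_force: 0.0
```

```bash
python3 - <<'E'
from h import *
np.set_printoptions(precision=4,suppress=True)
c,P,E,K=shot("wrist","w2.png");np.savez("w2.npz",c=c,P=P,E=E,K=K)
print(T(),K,readout.get_obs()["q"])
E
```

```text
[[ 0.9783 -0.2072 -0.0012  0.5398]
 [-0.2072 -0.9783  0.0002 -0.2214]
 [-0.0012  0.     -1.      0.3   ]
 [ 0.      0.      0.      1.    ]] [[300.6208   0.     276.0815]
 [  0.     300.6208 208.9153]
 [  0.       0.       1.    ]] [-0.5923  0.1483  1.4942 -0.0005  1.5001  1.1872]
```

View pics/w2.png

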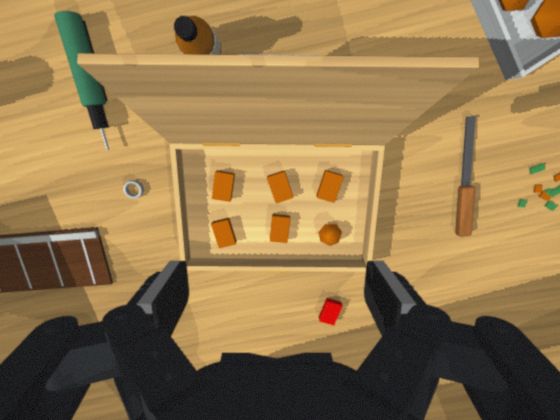

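Wrist view: box rim from (175,148) to (382,148) at the hinge side. The blanks are at (223,186), (280,187), (330,186), (224,233) and (280,228), and the lump is at (330,234). Next is a look at the board.

```bash
cat >> h.py <<'E'
def blanks(c,P,zlo=.012,zhi=.04):
    h=cv2.cvtColor(c,cv2.COLOR_RGB2HSV);Z=P[...,2];out=[]
    m=((h[...,0]>=6)&(h[...,0]<20)&(h[...,1]>190)&(h[...,2]>70)&(Z>zlo)&(Z<zhi)).astype(np.uint8)
    k,l,s,ce=cv2.connectedComponentsWithStats(m)
    for i in range(1,k):
        if s[i,4]<100: continue
        p=P[l==i];zt=np.median(p[:,2]);top=p[abs(p[:,2]-zt)<.004]
        r=cv2.minAreaRect((top[:,:2]*1000).astype(np.float32))
        b=cv2.boxPoints(r);e=b[1]-b[0];f=b[2]-b[1]
        L=e if np.linalg.norm(e)>np.linalg.norm(f) else f
        a=np.degrees(np.arctan2(L[1],L[0]));a=(a+90)%180-90
        out.append((np.round(r[0],1),round(a,1),np.round(sorted(r[1]),1),round(zt,4)))
        print(ce[i].round(),"ctr",out[-1][0],"long-axis yaw",out[-1][1],"size",out[-1][2],"ztop",out[-1][3],"med",np.median(top,0).round(4))
    return out
E
python3 - <<'E'
from h import *
np.set_printoptions(precision=4,suppress=True)
z=np.load("w2.npz");c,P,E,K=z["c"],z["P"],z["E"],z["K"]
blanks(c,P)
def ray(u,v,zz):
    d=E[:3,:3]@np.array([(u-K[0,2])/K[0,0],(v-K[1,2])/K[1,1],1]);return E[:3,3]+d*(zz-E[2,3])/d[2]
# rim
Z=P[...,2];X,Y=P[...,0],P[...,1]
m=(Z>.030)&(Z<.040)&(X>.35)&(X<.6)&(Y>-.40)&(Y<-.02)
v,u=np.nonzero(m);v0=v<255
p=P[m];r=cv2.minAreaRect((p[:,:2]*1000).astype(np.float32));print("rim",r,m.sum())
for q in [(170,146),(387,146),(180,269),(376,269)]: print(q,ray(*q,.035))
m=(Z>.17)&(Z<.25)&(np.indices(Z.shape)[0]<75); p=P[m];print("lid edge",len(p),np.nanmin(p,0),np.nanmax(p,0))
for q in [(80,60),(476,63)]: print(q,ray(*q,.21))
E
```

```text
[514.   4.] ctr [ 683. -552.] long-axis yaw 67.7 size [ 8.5 27. ] ztop 0.0202 med [ 0.6828 -0.5495  0.0196]
[548.  18.] ctr [ 657.2 -590.5] long-axis yaw 14.9 size [19.9 43.9] ztop 0.0264 med [ 0.6576 -0.5881  0.0262]
[223. 186.] ctr [ 536.6 -142.1] long-axis yaw -22.2 size [27.4 41.6] ztop 0.0201 med [ 0.537  -0.1423  0.0201]
[280. 187.] ctr [ 518.  -222.8] long-axis yaw 6.9 size [26.5 41.3] ztop 0.0201 med [ 0.5186 -0.2229  0.0201]
[330. 186.] ctr [ 503.6 -294.5] long-axis yaw -28.3 size [27.4 41.7] ztop 0.0201 med [ 0.5044 -0.2943  0.0202]
[279. 228.] ctr [ 454.4 -209.2] long-axis yaw -18.1 size [26.7 42.3] ztop 0.02 med [ 0.4557 -0.2093  0.02  ]
[223. 233.] ctr [ 464.9 -124.1] long-axis yaw 1.6 size [27.9 42.1] ztop 0.02 med [ 0.4659 -0.1246  0.0201]
[330. 234.] ctr [ 430.2 -283.2] long-axis yaw -57.2 size [27.8 28.8] ztop 0.0267 med [ 0.4325 -0.2827  0.0274]
rim ((488.5263671875, -211.78875732421875), (290.6686096191406, 192.91429138183594), 77.60440063476562) 3479
(170, 146) [ 0.6071 -0.09    0.035 ]
(387, 146) [ 0.5468 -0.3764  0.035 ]
(180, 269) [ 0.4274 -0.0484  0.035 ]
(376, 269) [ 0.3657 -0.3412  0.035 ]
lid edge 7949 [ 0.614  -0.3893  0.195 ] [ 0.6862 -0.1047  0.2129]
(80, 60) [ 0.6811 -0.1079  0.21  ]
(476, 63) [ 0.6204 -0.3862  0.21  ]
```

Emit:
play_rows(
  xyz=[
    [-98,-415,0],
    [-98,-415,0],
    [-98,-415,0],
    [-98,-415,0],
    [-98,-415,0],
    [-98,-415,0],
    [-98,-415,0],
    [-98,-415,0],
    [-98,-415,0],
    [-98,-415,0],
  ],
  rot=[
    [0,0,0],
    [0,0,0],
    [0,0,0],
    [0,0,0],
    [0,0,0],
    [0,0,0],
    [0,0,0],
    [0,0,0],
    [0,0,0],
    [0,0,0],
  ],
  grip=[1,1,1,1,1,1,1,1,1,1],
)

```text
time_s: 2.75
eef_pos: [0.5307, 0.2034, 0.3005]
eef_rot: [0.0, 0.994, -0.105, -0.0]
wrist_force: [0.6, -0.1, -0.5]
opening: 1.002
grasp_force: 0.0
```

```bash
python3 - <<'E'
from h import *
c,P,E,K=shot("wrist","w3.png");np.savez("w3.npz",c=c,P=P,E=E,K=K)
print(T(),readout.get_obs()["q"])
E
```

```text
[[ 9.77839498e-01 -2.09355947e-01 -6.29098005e-05  5.30742825e-01]
 [-2.09355956e-01 -9.77839465e-01 -2.52941413e-04  2.03494128e-01]
 [-8.56089659e-06  2.60506646e-04 -9.99999966e-01  3.00557749e-01]
 [ 0.00000000e+00  0.00000000e+00  0.00000000e+00  1.00000000e+00]] [ 1.57511582e-01  1.13061657e-01  1.53240610e+00 -2.40610736e-04
  1.49622671e+00  1.93924212e+00]
```

View pics/w3.png

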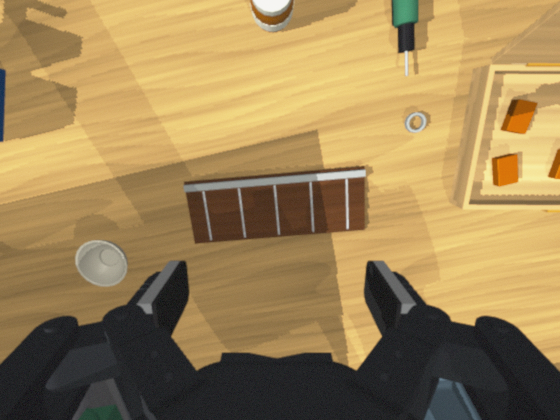

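Board view: rail at the top from (185,186) to (365,172), lines at x≈205, 240, 275, 310 and 347, front edge from (195,242) to (365,229). I'll fit the board pose from this.

```bash
python3 - <<'E'
from h import *
np.set_printoptions(precision=2,suppress=True)
z=np.load("w3.npz");c,E,K=z["c"],z["E"],z["K"]
yaw=np.radians(-12.0);ex=np.array([np.cos(yaw),np.sin(yaw)]);ey=np.array([-ex[1],ex[0]])
# rectify at z=.006 around approx centre, 2 px/mm ; rows: -x down, cols: -y right
C=np.array([.475,.205])
def rect(C,yaw,zz,s=2,W=300,H=130):
    ex=np.array([np.cos(yaw),np.sin(yaw)]);ey=np.array([-ex[1],ex[0]])
    j,i=np.meshgrid(np.arange(W*s),np.arange(H*s))
    lx=(H/2-i/s)/1000;ly=(W/2-j/s)/1000
    X=np.stack([C[0]+lx*ex[0]+ly*ey[0],C[1]+lx*ex[1]+ly*ey[1],np.full(lx.shape,zz)],-1)
    p=(X-E[:3,3])@E[:3,:3];u=K[0,0]*p[...,0]/p[...,2]+K[0,2];v=K[1,1]*p[...,1]/p[...,2]+K[1,2]
    return cv2.remap(c,u.astype(np.float32),v.astype(np.float32),cv2.INTER_CUBIC)
h=cv2.cvtColor(c,cv2.COLOR_RGB2GRAY)
def ray(u,v,zz):
    d=E[:3,:3]@np.array([(u-K[0,2])/K[0,0],(v-K[1,2])/K[1,1],1]);return (E[:3,3]+d*(zz-E[2,3])/d[2])[:2]*1000
L=[((205,191),(211,241)),((240,188),(245,237)),((275,185),(279,235)),((310,182),(313,232)),((347,179),(347,229))]
for a,b in L: 
    A,B=ray(*a,.006),ray(*b,.006);d=A-B;print(A,B,np.degrees(np.arctan2(d[1],d[0])))
m=ray(200,216,.006);
A,B=ray(*(195,242),.006),ray(*(365,229),.006);d=A-B;print("front edge",A,B,np.linalg.norm(d),np.degrees(np.arctan2(-d[0],d[1])))
I=rect(np.array([.475,.205]),np.radians(-13),.006)
cv2.imwrite("pics/rect.png",I[...,::-1])
E
```

```text
[523.14 313.38] [442.7  326.58] -9.319763800038837
[516.55 260.62] [438.01 272.2 ] -8.384040643398906
[510.   208.17] [430.04 218.95] -7.683972818891341
[503.49 156.01] [423.77 165.63] -6.878351961822931
[496.39 101.25] [417.54 112.63] -8.21522109820125
front edge [446.38 351.9 ] [411.61  85.04] 269.1135145237015 -7.423592738174775
```

View pics/rect.png

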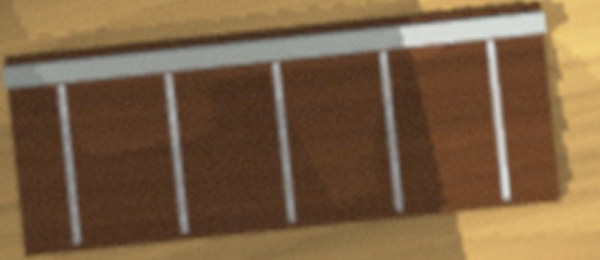

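```bash
cat >> h.py <<'E'
def mv(*targets,start=None):
    """targets (x,y,z mm, yaw deg): print tool-frame shift/rot chain"""
    M=T() if start is None else None
    if M is not None: p=M[:3,3]*1000;Rm=R.from_matrix(M[:3,:3])
    else: p=np.array(start[:3],float);Rm=R.from_euler("z",start[3],degrees=True)*R.from_euler("x",180,degrees=True)
    for t in targets:
        Rt=R.from_euler("z",t[3],degrees=True)*R.from_euler("x",180,degrees=True)
        d=Rm.inv().apply(np.array(t[:3],float)-p);r=(Rm.inv()*Rt).as_rotvec()
        print(t,"->",d.round(1),r.round(3));p=np.array(t[:3],float);Rm=Rt
E
cat > pose.py <<'E'
import numpy as np
a=np.radians(-7.45);ex=np.array([np.cos(a),np.sin(a)]);ey=np.array([-ex[1],ex[0]])
m3=np.array([492.3,211.0])
mark={k:m3+(3-k)*54*ey for k in range(1,6)}
E
```

Emit:
play_rows(
  xyz=[
    [5,334,130],
    [5,334,130],
    [5,334,130],
    [5,334,130],
    [5,334,130],
    [5,334,130],
    [5,334,130],
    [5,334,130],
    [5,334,130],
    [5,334,130],
  ],
  rot=[
    [0,0,-0.18],
    [0,0,-0.36],
    [0,0,-0.54],
    [0,0,-0.72],
    [0,0,-0.9],
    [0,0,-1.08],
    [0,0,-1.26],
    [0,0,-1.44],
    [0,0,-1.6],
    [0,0,-1.69],
  ],
  grip=[1,1,1,1,1,1,0.5,0.5,0.5,0.5],
)

```text
time_s: 4.05
eef_pos: [0.4658, -0.1238, 0.1707]
eef_rot: [0.0, 0.737, 0.676, -0.0]
wrist_force: [-0.2, -0.0, 0.3]
opening: 0.5
grasp_force: 0.0
```

Emit:
play_rows(
  xyz=[
    [0,0,0],
    [0,0,0],
    [0,0,0],
    [0,0,0],
    [0,0,0],
    [0,0,0],
    [0,0,0],
    [0,0,0],
    [0,0,0],
    [0,0,0],
  ],
  rot=[
    [0,0,-0.18],
    [0,0,-0.36],
    [0,0,-0.54],
    [0,0,-0.72],
    [0,0,-0.9],
    [0,0,-1.08],
    [0,0,-1.26],
    [0,0,-1.44],
    [0,0,-1.6],
    [0,0,-1.69],
  ],
  grip=[0.5,0.5,0.5,0.5,0.5,0.5,0.5,0.5,0.5,0.5],
)

```text
time_s: 5.3
eef_pos: [0.4658, -0.1236, 0.1707]
eef_rot: [0.0, -0.016, 1.0, -0.0]
wrist_force: [-0.1, 0.2, -0.0]
opening: 0.497
grasp_force: 0.0
```

```bash
python3 - <<'E'
from h import *
c,P,E,K=shot("wrist","w4.png")
blanks(c,P)
print(readout.get_obs()["q"])
mv((465.2,-124.3,60,181.6),(465.2,-124.3,28,181.6))
E
```

```text
[118. 150.] ctr [ 427.6 -282. ] long-axis yaw 38.6 size [29.1 29.5] ztop 0.0266 med [ 0.4273 -0.2791  0.0274]
[194. 177.] ctr [ 453.1 -208.5] long-axis yaw -18.0 size [27.9 42.6] ztop 0.0202 med [ 0.4519 -0.208   0.0202]
[278. 189.] ctr [ 463.4 -123.3] long-axis yaw 2.5 size [26.9 41.9] ztop 0.0202 med [ 0.4622 -0.1232  0.0202]
[116. 220.] ctr [ 502.4 -293.5] long-axis yaw -28.4 size [27.8 43. ] ztop 0.0201 med [ 0.5012 -0.2925  0.0201]
[184. 235.] ctr [ 516.5 -222.1] long-axis yaw 7.1 size [28.3 42.3] ztop 0.0201 med [ 0.5152 -0.2217  0.0202]
[260. 252.] ctr [ 535.  -141.1] long-axis yaw -21.9 size [27.3 42.6] ztop 0.0201 med [ 0.5335 -0.1411  0.0202]
[-5.06209360e-01  2.94630396e-02  1.88985265e+00 -1.29696560e-04
  1.22195157e+00 -2.11169036e+00]
(465.2, -124.3, 60, 181.6) -> [  0.7  -0.6 110.7] [-0.     0.     0.007]
(465.2, -124.3, 28, 181.6) -> [ 0. -0. 32.] [0. 0. 0.]
```

View pics/w4.png

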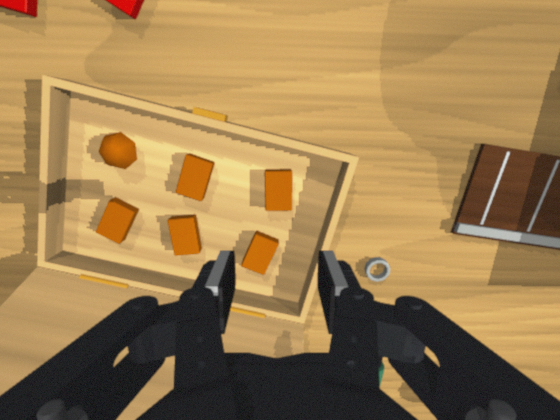

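Emit:
play_rows(
  xyz=[
    [1.5,-0.2,50],
    [1.5,-0.2,100],
    [1.5,-0.2,130],
    [1.5,-0.2,143],
    [1.5,-0.2,143],
    [1.5,-0.2,143],
    [1.5,-0.2,143],
    [1.5,-0.2,143],
    [1.5,-0.2,143],
    [1.5,-0.2,143],
  ],
  rot=[
    [0,0,0],
    [0,0,0],
    [0,0,0],
    [0,0,0],
    [0,0,0],
    [0,0,0],
    [0,0,0],
    [0,0,0],
    [0,0,0],
    [0,0,0],
  ],
  grip=[0.5,0.5,0.5,0.5,0.5,0,0,0,0,0],
)

```text
time_s: 6.6
eef_pos: [0.4648, -0.1228, 0.0277]
eef_rot: [0.0, -0.015, 1.0, -0.0]
wrist_force: [-0.3, -0.2, 0.4]
opening: 0.001
grasp_force: 0.0
```

```bash
sed -i 's/492.3,211.0/491.6,211.4/' pose.py; python3 - <<'E'
from h import *; from pose import *
print({k:v.round(1) for k,v in mark.items()})
x,y=mark[1]-4*ex
mv((464.3,-123.8,150,181.8),(x,y,80,172.55),(x,y,28,172.55))
o=readout.get_obs();print(o["eef_pos"],o["wrist_force"],o["opening"],o["grasp_force"])
E
```

```text
{1: array([505.6, 318.5]), 2: array([498.6, 264.9]), 3: array([491.6, 211.4]), 4: array([484.6, 157.9]), 5: array([477.6, 104.3])}
(464.3, -123.8, 150, 181.8) -> [   0.5   -1.  -122.3] [-0.     0.    -0.001]
(np.float64(501.63714836941995), np.float64(319.00694983415457), 80, 172.55) -> [-51.2 441.4  70. ] [ 0.    -0.     0.161]
(np.float64(501.63714836941995), np.float64(319.00694983415457), 28, 172.55) -> [ 0. -0. 52.] [0. 0. 0.]
[ 0.46479486 -0.12277705  0.02771183] [-0.2780693  -0.20746937  0.44314148] 0.0006045808773248034 0.0
```

```bash
python3 - <<'E'
from h import *
c,P,E,K=shot("wrist","w5.png");blanks(c,P)
E
```

```text
[  8. 183.] ctr [ 431.7 -269.7] long-axis yaw -10.8 size [11.2 30.8] ztop 0.0182 med [ 0.4291 -0.2673  0.0182]
[126. 225.] ctr [ 453.  -208.5] long-axis yaw -17.8 size [28.1 42.8] ztop 0.0202 med [ 0.4513 -0.2076  0.0202]
[278. 232.] ctr [ 455.3 -123.6] long-axis yaw -87.5 size [25.9 27.3] ztop 0.0202 med [ 0.4525 -0.1233  0.0202]
[ 12. 298.] ctr [ 506. -282.] long-axis yaw -8.3 size [16.9 44.6] ztop 0.0195 med [ 0.4989 -0.2824  0.0199]
[112. 312.] ctr [ 511.7 -222.7] long-axis yaw 7.7 size [29.1 33.8] ztop 0.0201 med [ 0.5077 -0.2236  0.0202]
```

View pics/w5.png

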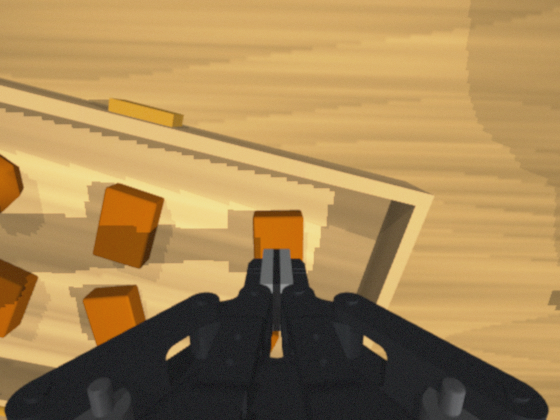

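```bash
python3 - <<'E'
from h import *
np.set_printoptions(precision=4,suppress=True)
c,P,E,K=shot("wrist")
for u in (266,277,288):
  for v in (235,244,249,252,256,262,270,285): print(u,v,P[v,u],c[v,u])
E
```

```text
266 235 [ 0.4539 -0.1301  0.0203] [201 110  10]
266 244 [ 0.4593 -0.13    0.0203] [202 109  10]
266 249 [ 0.4544 -0.1296  0.0377] [125 101  84]
266 252 [ 0.4539 -0.1294  0.0423] [102 104 104]
266 256 [ 0.4549 -0.1293  0.0447] [101 103 101]
266 262 [ 0.4542 -0.1291  0.0522] [103 103 104]
266 270 [ 0.4543 -0.1289  0.0595] [105 104 103]
266 285 [ 0.4538 -0.1285  0.0725] [119 121 120]
277 235 [ 0.4538 -0.124   0.0201] [200 107  10]
277 244 [ 0.4591 -0.1239  0.0204] [203 110  10]
277 249 [ 0.4541 -0.1241  0.038 ] [92 57 26]
277 252 [ 0.4539 -0.1241  0.042 ] [25 26 28]
277 256 [ 0.4541 -0.1241  0.046 ] [28 19 27]
277 262 [ 0.4545 -0.1241  0.0515] [26 24 24]
277 270 [ 0.4545 -0.1241  0.0588] [28 25 26]
277 285 [ 0.4549 -0.1242  0.0704] [45 44 46]
288 235 [ 0.4535 -0.118   0.0204] [200 107  10]
288 244 [ 0.4593 -0.1177  0.0196] [201 107  10]
288 249 [ 0.4538 -0.1186  0.0385] [131 101  83]
288 252 [ 0.4542 -0.1187  0.0409] [106 104 100]
288 256 [ 0.4538 -0.1189  0.0463] [104 106 106]
288 262 [ 0.4539 -0.1192  0.0522] [103 104 104]
288 270 [ 0.4542 -0.1194  0.0593] [101 103 101]
288 285 [ 0.4531 -0.12    0.0732] [91 93 94]
```

The closed tips sit at z≈0.036 by the camera, above the blank, so they reach less far than expected. I'll reopen and go lower.

Emit:
play_rows(
  xyz=[
    [0,0,0],
    [0,0,0],
    [0.5,-1,0],
    [0.5,-1,6],
    [0.5,-1,12],
    [0.5,-1,16],
    [0.5,-1,19],
    [0.5,-1,22],
    [0.5,-1,22],
    [0.5,-1,22],
  ],
  rot=[
    [0,0,0],
    [0,0,0],
    [0,0,0],
    [0,0,0],
    [0,0,0],
    [0,0,0],
    [0,0,0],
    [0,0,0],
    [0,0,0],
    [0,0,0],
  ],
  grip=[0.5,0.5,0.5,0.5,0.5,0.5,0.5,0.5,0.5,0.5],
)

```text
time_s: 7.95
eef_pos: [0.4644, -0.1238, 0.0057]
eef_rot: [0.0, -0.015, 1.0, -0.0]
wrist_force: [-0.1, -0.1, -1.2]
opening: 0.499
grasp_force: 0.0
```

```bash
python3 - <<'E'
from h import *
np.set_printoptions(precision=4,suppress=True)
c,P,E,K=shot("wrist","w6.png")
# finger tips: grey-black pixels, lowest z near TCP
h=cv2.cvtColor(c,cv2.COLOR_RGB2HSV);M=T();p=(P-M[:3,3])@M[:3,:3]
m=(h[...,1]<40)&(abs(p[...,1])<.05)&(abs(p[...,0])<.014)&(P[...,2]<.1)
q=p[m];print(len(q),"tip z ahead",np.nanpercentile(q[:,2],[90,98,99.5]), "y",np.nanmin(q[:,1]),np.nanmax(q[:,1]))
o=readout.get_obs();print(o["eef_pos"],o["wrist_force"],o["opening"])
E
```

```text
18168 tip z ahead [-0.0425 -0.0208 -0.0152] y -0.04999801934760104 0.04999996726529169
[ 0.4644 -0.1239  0.0057] [ 0.5362 -0.1773 -0.7609] 0.4985339744516221
```

View pics/w6.png

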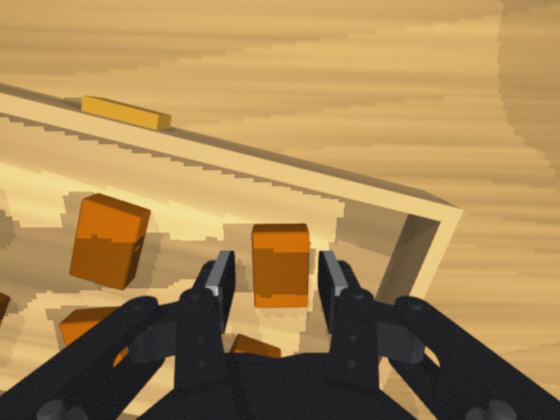

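Fingers straddle the blank at (280,265), tips near z≈0.019. I'll go 9 mm lower and close.

Emit:
play_rows(
  xyz=[
    [0,0,3],
    [0,0,5],
    [0,0,7],
    [0,0,9],
    [0,0,9],
    [0,0,9],
    [0,0,9],
    [0,0,9],
    [0,0,9],
    [0,0,9],
  ],
  rot=[
    [0,0,0],
    [0,0,0],
    [0,0,0],
    [0,0,0],
    [0,0,0],
    [0,0,0],
    [0,0,0],
    [0,0,0],
    [0,0,0],
    [0,0,0],
  ],
  grip=[0.5,0.5,0.5,0.5,0,0,0,0,0,0],
)

```text
time_s: 9.25
eef_pos: [0.4677, -0.1257, 0.0011]
eef_rot: [0.003, -0.015, 1.0, -0.002]
wrist_force: [-8.8, 3.3, 41.6]
opening: 0.315
grasp_force: 71.4
```

```bash
python3 - <<'E'
from h import *; from pose import *
np.set_printoptions(precision=4,suppress=True)
x,y=mark[1]-4*ex
mv((464.3,-123.8,150,181.8),(x,y,60,172.55))
o=readout.get_obs();print(o["eef_pos"],o["wrist_force"],o["opening"],o["grasp_force"])
c,P,E,K=shot("wrist")
for u,v in [(u,v) for u in (235,240,245,250,310,315,320) for v in (250,260,270)]: print(u,v,P[v,u],c[v,u])
E
```

```text
(464.3, -123.8, 150, 181.8) -> [   2.5    1.5 -148.9] [-0.004  0.005 -0.001]
(np.float64(501.63714836941995), np.float64(319.00694983415457), 60, 172.55) -> [-51.2 441.4  90. ] [ 0.    -0.     0.161]
[ 0.4677 -0.1257  0.0011] [-8.7666  3.254  41.6449] 0.3149080807067987 71.40104979509488
235 250 [ 0.4608 -0.1486  0.006 ] [196 162 110]
235 260 [ 0.4578 -0.1463  0.023 ] [104 108 106]
235 270 [ 0.4582 -0.1452  0.0317] [102 104 106]
240 250 [ 0.4579 -0.1453  0.0119] [109 108 103]
240 260 [ 0.4578 -0.144   0.0229] [104 105 105]
240 270 [ 0.4575 -0.1429  0.0329] [100 103 101]
245 250 [ 0.458  -0.1429  0.0116] [103 102  98]
245 260 [ 0.4573 -0.1417  0.0237] [37 37 38]
245 270 [ 0.4579 -0.1408  0.032 ] [29 32 32]
250 250 [ 0.4536 -0.1396  0.0207] [207 115  10]
250 260 [ 0.4589 -0.1396  0.0205] [155  88  10]
250 270 [ 0.4641 -0.1396  0.0205] [133  80  10]
310 250 [ 0.457  -0.1106  0.0115] [111 108 102]
310 260 [ 0.4567 -0.1118  0.023 ] [102 104 104]
310 270 [ 0.4566 -0.1128  0.0326] [49 48 51]
315 250 [ 0.4565 -0.1083  0.0125] [120 114 105]
315 260 [ 0.4568 -0.1095  0.0227] [102 107 103]
315 270 [ 0.4565 -0.1107  0.0327] [103 105 104]
320 250 [ 0.4593 -0.1047  0.006 ] [243 221 145]
320 260 [ 0.4602 -0.106   0.0158] [59 57 59]
320 270 [ 0.4566 -0.1085  0.0324] [104 106 104]
```

Emit:
play_rows(
  xyz=[
    [0,0,-2],
    [0,0,-5],
    [0,0,-20],
    [0,0,-60],
    [0,0,-110],
    [0,0,-153],
    [0,0,-153],
    [0,0,-153],
    [0,0,-153],
    [0,0,-153],
  ],
  rot=[
    [0,0,0],
    [0,0,0],
    [0,0,0],
    [0,0,0],
    [0,0,0],
    [0,0,0],
    [0,0,0],
    [0,0,0],
    [0,0,0],
    [0,0,0],
  ],
  grip=[0,0,0,0,0,0,0,0,0,0],
)

```text
time_s: 10.55
eef_pos: [0.4634, -0.1234, 0.1483]
eef_rot: [-0.001, -0.015, 1.0, 0.001]
wrist_force: [0.2, -0.9, -0.8]
opening: 0.31
grasp_force: 59.1
```

```bash
python3 - <<'E'
from h import *; from pose import *
np.set_printoptions(precision=4,suppress=True)
x,y=mark[1]-4*ex
mv((x,y,60,172.55))
o=readout.get_obs();print(o["eef_pos"],o["wrist_force"],o["opening"],o["grasp_force"])
c,P,E,K=shot("wrist","w7.png")
M=T();p=(P-M[:3,3])@M[:3,:3]
h=cv2.cvtColor(c,cv2.COLOR_RGB2HSV)
m=(h[...,0]>=4)&(h[...,0]<20)&(h[...,1]>190)&(P[...,2]>.1);q=p[m];print(len(q),"held: x",np.percentile(q[:,0],[1,99]),"y",np.percentile(q[:,1],[1,99]),"z",np.percentile(q[:,2],[1,50,99]))
t=q[abs(q[:,2]-np.median(q[:,2]))<.003];print(cv2.minAreaRect((t[:,:2]*1000).astype(np.float32)))
E
```

```text
(np.float64(501.63714836941995), np.float64(319.00694983415457), 60, 172.55) -> [-51.7 440.9  88.8] [ 0.001 -0.003  0.16 ]
[ 0.4634 -0.1234  0.1483] [ 0.1535 -0.8704 -0.7633] 0.31007045519759485 59.10960853099823
4823 held: x [-0.017   0.0242] y [-0.0144  0.0119] z [-0.0204 -0.0189 -0.0101]
((3.3723220825195312, -1.1035833358764648), (28.058984756469727, 42.61993408203125), 89.22239685058594)
```

View pics/w7.png

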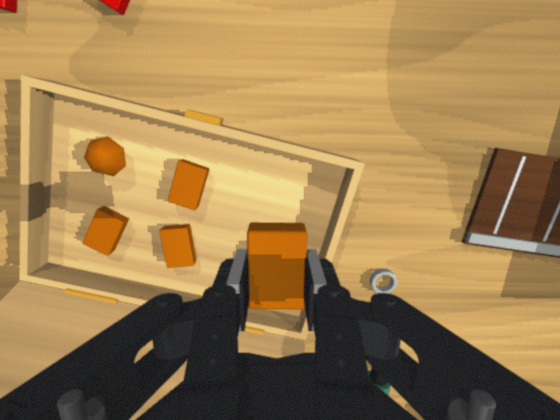

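Blank held squarely. I'll carry it to line 1.

Emit:
play_rows(
  xyz=[
    [-7,50,0],
    [-14,110,0],
    [-22,170,0],
    [-29,230,0],
    [-37,290,20],
    [-44,350,50],
    [-52,405,75],
    [-55,441,89],
    [-55,441,89],
    [-55,441,89],
  ],
  rot=[
    [0,0,0.02],
    [0,0,0.04],
    [0,0,0.06],
    [0,0,0.08],
    [0,0,0.1],
    [0,0,0.12],
    [0,0,0.14],
    [0,0,0.16],
    [0,0,0.16],
    [0,0,0.16],
  ],
  grip=[0,0,0,0,0,0,0,0,0,0],
)

```text
time_s: 11.85
eef_pos: [0.5056, 0.3182, 0.06]
eef_rot: [-0.001, 0.065, 0.998, -0.0]
wrist_force: [-0.1, 0.1, -0.7]
opening: 0.309
grasp_force: 59.3
```

```bash
python3 - <<'E'
from h import *; from pose import *
np.set_printoptions(precision=4,suppress=True)
o=readout.get_obs();print(o["eef_pos"]*1000,o["opening"],o["grasp_force"])
x,y=mark[1]-0.6*ex
mv((x,y,3,172.55))
c,P,E,K=shot("wrist","w8.png")
E
```

```text
[505.568  318.2219  60.0487] 0.30908999222508 59.279741048812866
(np.float64(505.00844689350197), np.float64(318.56610262533644), 3, 172.55) -> [ 0.5  0.3 57. ] [-0.001 -0.001  0.001]
```

View pics/w8.png

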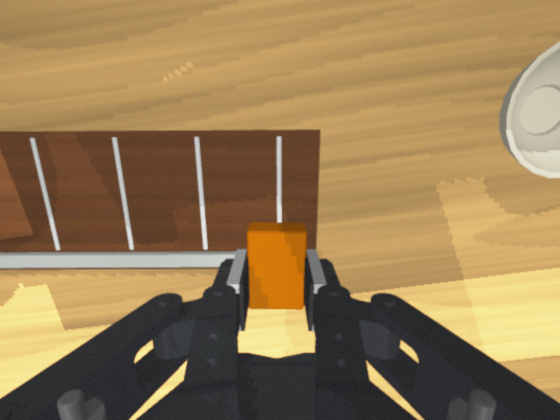

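```bash
cat >> h.py <<'E'
def lineblank(uc,v0=140,v1=215,w=14):
    """tool-frame y of pale line near column uc vs held blank's mid"""
    M=T();c,P,E,K=shot("wrist");p=(P-M[:3,3])@M[:3,:3]*1000
    h=cv2.cvtColor(c,cv2.COLOR_RGB2HSV);g=c.astype(float).min(2)
    L=[]
    for v in range(v0,v1,3):
        r=g[v,uc-w:uc+w];r=np.clip(r-np.median(r)-25,0,None)
        if r.sum()<20: continue
        u=uc-w+(r*np.arange(2*w)).sum()/r.sum()
        d=E[:3,:3]@np.array([(u-K[0,2])/K[0,0],(v-K[1,2])/K[1,1],1]);X=E[:3,3]+d*(.006-E[2,3])/d[2]
        L.append(M[:3,:3].T@(X-M[:3,3])*1000)
    L=np.array(L);k=np.polyfit(L[:,0],L[:,1],1)
    m=(h[...,0]>=4)&(h[...,0]<20)&(h[...,1]>190)&(abs(p[...,0])<35)&(abs(p[...,1])<25)
    q=p[m];zt=np.median(q[:,2]);t=q[abs(q[:,2]-zt)<3];r=cv2.minAreaRect(t[:,:2].astype(np.float32))
    print("line y at x=0: %.2f slope deg %.2f"%(k[1],np.degrees(np.arctan(k[0]))),"blank",np.round(r,2).tolist() if 0 else r,"ztop",zt)
E
python3 - <<'E'
from h import *
lineblank(279)
E
```

```text
line y at x=0: 0.85 slope deg -0.26 blank ((2.7854747772216797, -1.396463394165039), (42.513084411621094, 27.88688850402832), 0.520595908164978) ztop -19.07084752671605
```

```bash
python3 - <<'E'
from h import *
M=T();c,P,E,K=shot("wrist");print(c[244:270,180].tolist())
for v,zz in ((250,.006),(252,.006),(253,.006),(254,.011)):
    d=E[:3,:3]@np.array([(180-K[0,2])/K[0,0],(v-K[1,2])/K[1,1],1]);X=E[:3,3]+d*(zz-E[2,3])/d[2]
    print(v,(M[:3,:3].T@(X-M[:3,3])*1000).round(1))
E
```

```text
[[110, 74, 43], [116, 77, 49], [112, 73, 45], [112, 73, 46], [111, 74, 45], [111, 79, 57], [128, 123, 113], [139, 140, 135], [152, 154, 150], [176, 181, 175], [192, 197, 191], [194, 200, 194], [195, 198, 193], [195, 198, 195], [192, 197, 193], [195, 198, 195], [195, 198, 195], [195, 198, 193], [195, 201, 195], [192, 197, 191], [192, 195, 189], [155, 151, 144], [117, 97, 78], [153, 121, 76], [181, 146, 93], [183, 148, 94]]
250 [-20.  -71.9  55. ]
252 [-21.6 -72.1  55. ]
253 [-22.4 -72.1  55. ]
254 [-20.8 -70.5  50. ]
```

Emit:
play_rows(
  xyz=[
    [3,2.3,0],
    [3,2.3,15],
    [3,2.3,30],
    [3,2.3,42],
    [3,2.3,50],
    [3,2.3,54],
    [3,2.3,57],
    [3,2.3,58],
    [3,2.3,58],
    [3,2.3,58],
  ],
  rot=[
    [0,0,0],
    [0,0,0],
    [0,0,0],
    [0,0,0],
    [0,0,0],
    [0,0,0],
    [0,0,0],
    [0,0,0],
    [0,0,0],
    [0,0,0],
  ],
  grip=[0,0,0,0,0,0,0,0,0,0],
)

```text
time_s: 13.25
eef_pos: [0.5035, 0.3214, 0.0029]
eef_rot: [0.0, 0.065, 0.998, 0.0]
wrist_force: [-0.4, 0.0, -0.1]
opening: 0.303
grasp_force: 64.8
```

```bash
python3 - <<'E'
from h import *
lineblank(277,120,200);shot("wrist","w9.png")
o=readout.get_obs();print(o["eef_pos"]*1000,o["wrist_force"],o["grasp_force"])
E
```

```text
line y at x=0: -2.36 slope deg -0.34 blank ((2.9817581176757812, -1.478816032409668), (42.185157775878906, 27.63632583618164), 0.982921302318573) ztop -19.02822529730831
[503.41361797 321.40268282   2.83715378] [ 0.90536448  0.52207996 -0.44441815] 64.82040166854858
```

View pics/w9.png

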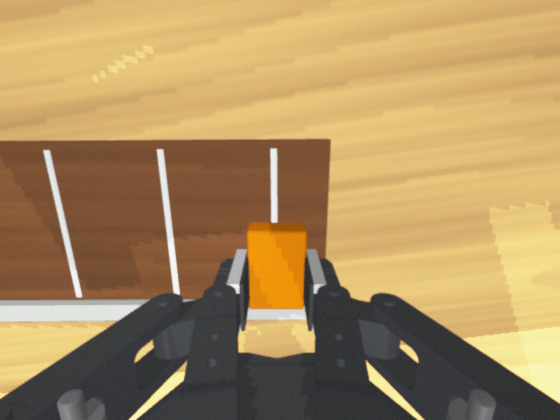

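Emit:
play_rows(
  xyz=[
    [0,-0.9,1],
    [0,-0.9,1.8],
    [-1,-0.9,1.8],
    [-2,-0.9,1.8],
    [-3,-0.9,1.8],
    [-3.7,-0.9,1.8],
    [-4.3,-0.9,1.8],
    [-4.9,-0.9,1.8],
    [-5.3,-0.9,1.8],
    [-5.3,-0.9,1.8],
  ],
  rot=[
    [0,0,0],
    [0,0,0],
    [0,0,0],
    [0,0,0],
    [0,0,0],
    [0,0,0],
    [0,0,0],
    [0,0,0],
    [0,0,0],
    [0,0,0],
  ],
  grip=[0,0,0,0,0,0,0,0,0,0],
)

```text
time_s: 14.6
eef_pos: [0.5076, 0.3198, 0.0006]
eef_rot: [-0.001, 0.065, 0.998, -0.0]
wrist_force: [-3.4, 1.1, 1.5]
opening: 0.306
grasp_force: 65.1
```

```bash
python3 - <<'E'
from h import *
lineblank(277,120,200)
o=readout.get_obs();print(o["eef_pos"]*1000,o["wrist_force"],o["grasp_force"])
E
```

```text
line y at x=0: -1.17 slope deg -0.40 blank ((3.1260204315185547, -1.4911470413208008), (42.01024627685547, 27.75119972229004), 0.9624624252319336) ztop -19.019499715521427
[507.62118359 319.80025272   0.57153824] [-4.48257806  1.46581441  1.76149731] 65.10377883911133
```

Emit:
play_rows(
  xyz=[
    [-0.5,0.3,0.3],
    [-1,0.3,0.3],
    [-1,0.3,0.3],
    [-1,0.3,0],
    [-0.3,0.3,-0.5],
    [-0.3,0.3,-0.5],
    [0,0.3,-20],
    [0,0.3,-60],
    [0,0.3,-110],
    [0,0.3,-110],
  ],
  rot=[
    [0,0,0],
    [0,0,0],
    [0,0,0],
    [0,0,0],
    [0,0,0],
    [0,0,0],
    [0,0,0],
    [0,0,0],
    [0,0,0],
    [0,0,0],
  ],
  grip=[0,0,0.42,0.42,0.42,0.42,0.42,0.42,0.42,0.42],
)

```text
time_s: 15.9
eef_pos: [0.5123, 0.3216, 0.1175]
eef_rot: [0.005, 0.065, 0.998, 0.002]
wrist_force: [-0.1, 0.0, 0.7]
opening: 0.423
grasp_force: 0.0
```

```bash
cat >> h.py <<'E'
def check(name=None,zz=.020):
    """placed blanks on board: fit top-face rect and print; save picture"""
    c,P,E,K=shot("wrist",name);return blanks(c,P)
E
python3 - <<'E'
from h import *
from pose import *
o=check("w10.png")
print(T()[:3,3]*1000)
mv((453.7,-208.9,120,162),(453.7,-208.9,4.5,162))
E
```

```text
[273. 196.] ctr [504.3 319. ] long-axis yaw -7.0 size [27.7 41.3] ztop 0.0192 med [0.5033 0.3193 0.0193]
[510.50158557 320.89214406 114.6650438 ]
(453.7, -208.9, 120, 162) -> [ -12.2 -532.7   -6.9] [0.004 0.006 0.184]
(453.7, -208.9, 4.5, 162) -> [  0.   -0.  115.5] [0. 0. 0.]
```

View pics/w10.png

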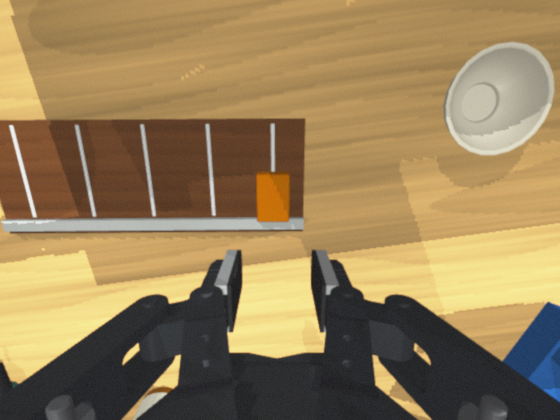

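Blank 1 lies on line 1 at (273,196), square and flush. Now for the next blank.

Emit:
play_rows(
  xyz=[
    [-1,-60,-7],
    [-3,-120,-7],
    [-4,-180,-7],
    [-6,-240,-7],
    [-7,-300,-7],
    [-9,-360,-7],
    [-10,-420,-7],
    [-11,-480,-7],
    [-12,-533,-7],
    [-12,-533,-7],
  ],
  rot=[
    [0,0,0.02],
    [0,0,0.04],
    [0,0,0.06],
    [0,0,0.08],
    [0,0,0.1],
    [0,0,0.12],
    [0,0,0.14],
    [0,0,0.16],
    [0,0,0.18],
    [0,0,0.18],
  ],
  grip=[0.5,0.5,0.5,0.5,0.5,0.5,0.5,0.5,0.5,0.5],
)

```text
time_s: 17.2
eef_pos: [0.4504, -0.2132, 0.1174]
eef_rot: [-0.0, 0.157, 0.988, -0.0]
wrist_force: [0.2, -0.2, 0.5]
opening: 0.501
grasp_force: 0.0
```

```bash
python3 - <<'E'
from h import *
o=check();print(T()[:3,3]*1000)
mv((453.7,-208.9,4.5,162))
E
```

```text
[283. 207.] ctr [ 452.9 -208.6] long-axis yaw -18.4 size [26.5 42.1] ztop 0.0203 med [ 0.4518 -0.2086  0.0203]
[193. 207.] ctr [ 427.4 -282.2] long-axis yaw 39.5 size [29.5 29.9] ztop 0.0268 med [ 0.4268 -0.2799  0.0276]
[381. 266.] ctr [ 535.  -141.5] long-axis yaw -22.4 size [27.5 42.4] ztop 0.0202 med [ 0.5332 -0.1415  0.0202]
[290. 274.] ctr [ 516.5 -222.3] long-axis yaw 6.9 size [27.9 42.1] ztop 0.0202 med [ 0.5149 -0.2221  0.0202]
[ 450.37190239 -211.03646948  117.08070668]
(453.7, -208.9, 4.5, 162) -> [ -2.7   3.  112.6] [ 0.001 -0.002  0.001]
```

Emit:
play_rows(
  xyz=[
    [-2.7,2,30],
    [-2.7,2,60],
    [-2.7,2,70],
    [-2.7,2,72],
    [-2.7,2,72],
    [-2.7,2,72],
    [-2.7,2,72],
    [-2.7,2,72],
    [-2.7,2,72],
    [-2.7,2,72],
  ],
  rot=[
    [0,0,0],
    [0,0,0],
    [0,0,0],
    [0,0,0],
    [0,0,0],
    [0,0,0],
    [0,0,0],
    [0,0,0],
    [0,0,0],
    [0,0,0],
  ],
  grip=[0.5,0.5,0.5,0.5,0.5,0.5,0.5,0.5,0.5,0.5],
)

```text
time_s: 18.5
eef_pos: [0.4545, -0.209, 0.0458]
eef_rot: [0.0, 0.154, 0.988, -0.0]
wrist_force: [-0.3, 0.6, 0.5]
opening: 0.5
grasp_force: 0.0
```

```bash
python3 - <<'E'
from h import *
print(T()[:3,3]*1000)
mv((453.7,-208.9,4.5,162))
E
```

```text
[ 454.50954447 -208.96752167   45.80853197]
(453.7, -208.9, 4.5, 162) -> [ 0.8 -0.2 41.3] [-0.     0.     0.004]
```

Emit:
play_rows(
  xyz=[
    [0.8,0,20],
    [0.8,0,34],
    [0.8,0,41],
    [0.8,0,41],
    [0.8,0,41],
    [0.8,0,41],
    [0.8,0,41],
    [0.8,0,41],
    [0.8,0,41],
    [0.8,0,41],
  ],
  rot=[
    [0,0,0],
    [0,0,0],
    [0,0,0],
    [0,0,0],
    [0,0,0],
    [0,0,0],
    [0,0,0],
    [0,0,0],
    [0,0,0],
    [0,0,0],
  ],
  grip=[0.5,0.5,0.5,0.5,0,0,0,0,0,0],
)

```text
time_s: 19.75
eef_pos: [0.4543, -0.2091, 0.0054]
eef_rot: [0.001, 0.154, 0.988, -0.0]
wrist_force: [0.5, -0.1, 5.4]
opening: 0.311
grasp_force: 59.6
```

Emit:
play_rows(
  xyz=[
    [0,0,-5],
    [0,0,-20],
    [0,0,-60],
    [0,0,-90],
    [0,0,-105],
    [0,0,-105],
    [0,0,-105],
    [0,0,-105],
    [0,0,-105],
    [0,0,-105],
  ],
  rot=[
    [0,0,0],
    [0,0,0],
    [0,0,0],
    [0,0,0],
    [0,0,0],
    [0,0,0],
    [0,0,0],
    [0,0,0],
    [0,0,0],
    [0,0,0],
  ],
  grip=[0,0,0,0,0,0,0,0,0,0],
)

```text
time_s: 21.0
eef_pos: [0.4536, -0.2086, 0.1094]
eef_rot: [-0.0, 0.154, 0.988, 0.0]
wrist_force: [0.3, 0.5, -1.0]
opening: 0.307
grasp_force: 59.1
```

```bash
cat >> pose.py <<'E'
mark={k:v+np.array([0,1.7]) for k,v in mark.items()}
def above(k,back,z): return (*(mark[k]-back*ex).round(1),z,172.55)
E
python3 - <<'E'
from h import *; from pose import *
o=readout.get_obs();print(o["eef_pos"]*1000,o["wrist_force"],o["opening"],o["grasp_force"])
mv(above(2,5,60),above(2,5,8))
E
```

```text
[ 453.56329022 -208.5620398   109.35465275] [ 0.28492747  0.49592538 -0.97480402] 0.3068541572869212 59.14287507534027
(np.float64(493.6), np.float64(267.3), 60, 172.55) -> [106.9 465.4  49.6] [ 0.    -0.001 -0.18 ]
(np.float64(493.6), np.float64(267.3), 8, 172.55) -> [ 0. -0. 52.] [0. 0. 0.]
```

Emit:
play_rows(
  xyz=[
    [13,57,0],
    [26,114,0],
    [39,171,0],
    [52,228,0],
    [66,285,0],
    [79,342,10],
    [92,400,30],
    [107,465,49],
    [107,465,49],
    [107,465,49],
  ],
  rot=[
    [0,0,-0.02],
    [0,0,-0.04],
    [0,0,-0.07],
    [0,0,-0.09],
    [0,0,-0.12],
    [0,0,-0.14],
    [0,0,-0.16],
    [0,0,-0.18],
    [0,0,-0.18],
    [0,0,-0.18],
  ],
  grip=[0,0,0,0,0,0,0,0,0,0],
)

```text
time_s: 22.25
eef_pos: [0.4932, 0.267, 0.0603]
eef_rot: [-0.0, 0.064, 0.998, -0.0]
wrist_force: [-0.6, -0.8, -0.6]
opening: 0.308
grasp_force: 59.3
```

Emit:
play_rows(
  xyz=[
    [0,0,0],
    [0,0,10],
    [0,0,25],
    [0,0,38],
    [0,0,47],
    [0,0,51],
    [0,0,51],
    [0,0,51],
    [0,0,51],
    [0,0,51],
  ],
  rot=[
    [0,0,0],
    [0,0,0],
    [0,0,0],
    [0,0,0],
    [0,0,0],
    [0,0,0],
    [0,0,0],
    [0,0,0],
    [0,0,0],
    [0,0,0],
  ],
  grip=[0,0,0,0,0,0,0,0,0,0],
)

```text
time_s: 23.5
eef_pos: [0.4938, 0.2669, 0.0101]
eef_rot: [0.0, 0.065, 0.998, 0.0]
wrist_force: [-0.2, 0.8, -1.8]
opening: 0.308
grasp_force: 59.3
```

```bash
cat >> h.py <<'E'
def railx(us=(150,190,330,370,400)):
    """tool x of rail face (top front edge, z=.011): scan columns down for jump to pale"""
    M=T();c,P,E,K=shot("wrist");g=c.astype(float);out=[]
    for u in us:
        col=g[:,u,2]/(g[:,u,0]+1)  # blue/red: wood low, steel ~1
        v=[i for i in range(100,345) if (col[i:i+6]>.85).all() and g[i+3,u,0]>100]
        if not v: continue
        d=E[:3,:3]@np.array([(u-K[0,2])/K[0,0],(v[0]-K[1,2])/K[1,1],1]);X=E[:3,3]+d*(.006-E[2,3])/d[2]
        t=M[:3,:3].T@(X-M[:3,3])*1000;out.append((u,v[0],t[:2].round(1).tolist()))
    print("rail",out)
E
python3 - <<'E'
from h import *
o=readout.get_obs();print(o["eef_pos"]*1000,o["opening"],o["grasp_force"])
for w in (262,277,292): 
    try: lineblank(w,120,200,12)
    except Exception as e: print(w,e)
railx()
shot("wrist","w11.png")
E
```

```text
[493.83136927 266.89222177  10.11927203] 0.3082068905467931 59.324162006378174
line y at x=0: -3.02 slope deg 0.15 blank ((1.4810619354248047, -1.2117347717285156), (41.97639083862305, 27.56100845336914), 0.2901553213596344) ztop -14.785520351707802
line y at x=0: -0.90 slope deg -0.47 blank ((1.5676803588867188, -1.1446866989135742), (27.678237915039062, 41.67367172241211), 89.91596984863281) ztop -14.780583189038943
line y at x=0: 0.82 slope deg -0.19 blank ((1.4798450469970703, -1.2782983779907227), (41.8256950378418, 27.616504669189453), 0.44695737957954407) ztop -14.755965270702688
rail [(190, 297, [-26.2, -51.1])]
```

Emit:
play_rows(
  xyz=[
    [0,0.3,2.5],
    [0,0.3,4.5],
    [0,0.3,5.3],
    [-1,0.3,5.3],
    [-2.2,0.3,5.3],
    [-3.4,0.3,5.3],
    [-4.4,0.3,5.3],
    [-5.2,0.3,5.3],
    [-5.7,0.3,5.3],
    [-6,0.3,5.3],
  ],
  rot=[
    [0,0,0],
    [0,0,0],
    [0,0,0],
    [0,0,0],
    [0,0,0],
    [0,0,0],
    [0,0,0],
    [0,0,0],
    [0,0,0],
    [0,0,0],
  ],
  grip=[0,0,0,0,0,0,0,0,0,0],
)

```text
time_s: 25.0
eef_pos: [0.4993, 0.2663, 0.0045]
eef_rot: [-0.0, 0.065, 0.998, -0.0]
wrist_force: [-2.7, 0.6, 1.8]
opening: 0.307
grasp_force: 59.5
```

```bash
python3 - <<'E'
from h import *
o=readout.get_obs();print(o["eef_pos"]*1000,o["wrist_force"],o["grasp_force"])
lineblank(277,120,200,12)
E
```

```text
[499.29040009 266.33863466   4.45222241] [-2.68019473  0.57147289  1.76419147] 59.52738046646118
line y at x=0: -1.07 slope deg -0.44 blank ((1.3037490844726562, -1.2290010452270508), (42.22608184814453, 27.6707763671875), 0.3918059766292572) ztop -14.777710131116752
```

Emit:
play_rows(
  xyz=[
    [-0.5,0.2,0.2],
    [-1,0.2,0.2],
    [-1.2,0.2,0.2],
    [-1.2,0.2,0.2],
    [-1.2,0.2,0],
    [-0.4,0.2,-0.5],
    [-0.4,0.2,-0.5],
    [0,0.2,-25],
    [0,0.2,-70],
    [0,0.2,-110],
  ],
  rot=[
    [0,0,0],
    [0,0,0],
    [0,0,0],
    [0,0,0],
    [0,0,0],
    [0,0,0],
    [0,0,0],
    [0,0,0],
    [0,0,0],
    [0,0,0],
  ],
  grip=[0,0,0,0.42,0.42,0.42,0.42,0.42,0.42,0.42],
)

```text
time_s: 26.3
eef_pos: [0.4997, 0.2665, 0.1158]
eef_rot: [0.0, 0.065, 0.998, 0.0]
wrist_force: [-0.0, 0.1, 0.1]
opening: 0.421
grasp_force: 0.0
```

Emit:
play_rows(
  xyz=[
    [0,0,0],
    [0,0,0],
    [0,-50,0],
    [0,-110,0],
    [0,-160,0],
    [0,-210,0],
    [0,-260,0],
    [0,-310,0],
    [0,-350,0],
    [0,-350,0],
  ],
  rot=[
    [0,0,0],
    [0,0,0],
    [0,0,0],
    [0,0,0],
    [0,0,0],
    [0,0,0],
    [0,0,0],
    [0,0,0],
    [0,0,0],
    [0,0,0],
  ],
  grip=[0.5,0.5,0.5,0.5,0.5,0.5,0.5,0.5,0.5,0.5],
)

```text
time_s: 27.55
eef_pos: [0.4532, -0.0824, 0.1132]
eef_rot: [-0.001, 0.067, 0.998, 0.0]
wrist_force: [-0.8, 0.0, 0.1]
opening: 0.505
grasp_force: 0.0
```

```bash
python3 - <<'E'
from h import *; from pose import *
check();print(T()[:3,3]*1000)
mv((535.8,-141.6,46,158),(535.8,-141.6,4.5,158))
E
```

```text
[ 39. 211.] ctr [ 427.4 -280.4] long-axis yaw 73.6 size [29.2 30.6] ztop 0.0261 med [ 0.4264 -0.2769  0.0269]
[ 58. 288.] ctr [ 502.3 -293.6] long-axis yaw -29.1 size [28.8 43.8] ztop 0.02 med [ 0.5009 -0.2919  0.0201]
[134. 284.] ctr [ 509.2 -223. ] long-axis yaw -83.9 size [27.6 28.8] ztop 0.02 med [ 0.5067 -0.222   0.0201]
[237. 301.] ctr [ 538.  -132.3] long-axis yaw -20.7 size [ 8.9 42.2] ztop 0.0202 med [ 0.5362 -0.1318  0.0203]
[453.24266357 -81.02592146 113.15837665]
(535.8, -141.6, 46, 158) -> [-90.  -49.2  66.9] [ 0.001 -0.003  0.251]
(535.8, -141.6, 4.5, 158) -> [ 0.  -0.  41.5] [0. 0. 0.]
```

Emit:
play_rows(
  xyz=[
    [-30,-16,0],
    [-60,-33,0],
    [-90,-49,10],
    [-90,-49,35],
    [-90,-49,55],
    [-90,-49,67],
    [-90,-49,67],
    [-90,-49,67],
    [-90,-49,67],
    [-90,-49,67],
  ],
  rot=[
    [0,0,0.08],
    [0,0,0.17],
    [0,0,0.25],
    [0,0,0.25],
    [0,0,0.25],
    [0,0,0.25],
    [0,0,0.25],
    [0,0,0.25],
    [0,0,0.25],
    [0,0,0.25],
  ],
  grip=[0.5,0.5,0.5,0.5,0.5,0.5,0.5,0.5,0.5,0.5],
)

```text
time_s: 28.85
eef_pos: [0.5377, -0.141, 0.0482]
eef_rot: [0.001, 0.189, 0.982, -0.0]
wrist_force: [-0.2, 0.7, 0.2]
opening: 0.502
grasp_force: 0.0
```

```bash
python3 - <<'E'
from h import *; from pose import *
check();print(T()[:3,3]*1000)
mv((535.8,-141.6,4.5,158))
E
```

```text
[83. 17.] ctr [ 390.6 -186.3] long-axis yaw 76.6 size [ 3.5 23. ] ztop 0.0273 med [ 0.391  -0.1848  0.0273]
[  9. 163.] ctr [ 435.4 -271.8] long-axis yaw -35.9 size [11.9 31.2] ztop 0.0189 med [ 0.4361 -0.2681  0.0187]
[276. 232.] ctr [ 535.  -140.9] long-axis yaw -22.4 size [27.3 41.8] ztop 0.0203 med [ 0.5337 -0.1405  0.0203]
[150. 251.] ctr [ 516.9 -222.3] long-axis yaw 7.0 size [29.2 41.9] ztop 0.0201 med [ 0.5156 -0.2208  0.0202]
[ 44. 269.] ctr [ 502.7 -293.7] long-axis yaw -29.0 size [30.  42.7] ztop 0.02 med [ 0.5015 -0.2916  0.0201]
[ 537.53936032 -140.99202008   48.06510656]
(535.8, -141.6, 4.5, 158) -> [ 1.4 -1.2 43.6] [-0.     0.001  0.004]
```

Emit:
play_rows(
  xyz=[
    [1.6,-0.8,20],
    [1.6,-0.8,36],
    [1.6,-0.8,43],
    [1.6,-0.8,43],
    [1.6,-0.8,43],
    [1.6,-0.8,43],
    [1.6,-0.8,43],
    [1.6,-0.8,43],
    [1.6,-0.8,43],
    [1.6,-0.8,43],
  ],
  rot=[
    [0,0,0],
    [0,0,0],
    [0,0,0],
    [0,0,0],
    [0,0,0],
    [0,0,0],
    [0,0,0],
    [0,0,0],
    [0,0,0],
    [0,0,0],
  ],
  grip=[0.5,0.5,0.5,0.5,0,0,0,0,0,0],
)

```text
time_s: 30.15
eef_pos: [0.5361, -0.1412, 0.0052]
eef_rot: [0.001, 0.189, 0.982, -0.0]
wrist_force: [-0.0, -0.7, 6.0]
opening: 0.304
grasp_force: 59.7
```

Emit:
play_rows(
  xyz=[
    [0,0,-5],
    [0,0,-20],
    [0,0,-60],
    [0,0,-90],
    [0,0,-105],
    [0,0,-105],
    [0,0,-105],
    [0,0,-105],
    [0,0,-105],
    [0,0,-105],
  ],
  rot=[
    [0,0,0],
    [0,0,0],
    [0,0,0],
    [0,0,0],
    [0,0,0],
    [0,0,0],
    [0,0,0],
    [0,0,0],
    [0,0,0],
    [0,0,0],
  ],
  grip=[0,0,0,0,0,0,0,0,0,0],
)

```text
time_s: 31.4
eef_pos: [0.5352, -0.1408, 0.109]
eef_rot: [-0.0, 0.189, 0.982, 0.0]
wrist_force: [-0.1, 0.1, -1.1]
opening: 0.307
grasp_force: 59.1
```

```bash
python3 - <<'E'
from h import *; from pose import *
o=readout.get_obs();print(o["eef_pos"]*1000,o["opening"],o["grasp_force"])
mv(above(3,5,60),above(3,5,9))
E
```

```text
[ 535.23307188 -140.82607253  109.00139514] 0.30652535052823177 59.12808358669281
(np.float64(486.6), np.float64(213.7), 60, 172.55) -> [176.6 311.2  49.2] [ 0.    -0.001 -0.25 ]
(np.float64(486.6), np.float64(213.7), 9, 172.55) -> [ 0. -0. 51.] [0. 0. 0.]
```

Emit:
play_rows(
  xyz=[
    [29,52,0],
    [58,104,0],
    [88,156,0],
    [118,208,0],
    [147,260,10],
    [177,311,30],
    [177,311,49],
    [177,311,49],
    [177,311,49],
    [177,311,49],
  ],
  rot=[
    [0,0,-0.04],
    [0,0,-0.08],
    [0,0,-0.12],
    [0,0,-0.16],
    [0,0,-0.2],
    [0,0,-0.25],
    [0,0,-0.25],
    [0,0,-0.25],
    [0,0,-0.25],
    [0,0,-0.25],
  ],
  grip=[0,0,0,0,0,0,0,0,0,0],
)

```text
time_s: 32.65
eef_pos: [0.4874, 0.2129, 0.0615]
eef_rot: [0.001, 0.066, 0.998, 0.0]
wrist_force: [1.0, -0.3, -0.3]
opening: 0.306
grasp_force: 59.3
```

Emit:
play_rows(
  xyz=[
    [0,0,0],
    [0,0,10],
    [0,0,25],
    [0,0,38],
    [0,0,47],
    [0,0,50],
    [0,0,50],
    [0,0,50],
    [0,0,50],
    [0,0,50],
  ],
  rot=[
    [0,0,0],
    [0,0,0],
    [0,0,0],
    [0,0,0],
    [0,0,0],
    [0,0,0],
    [0,0,0],
    [0,0,0],
    [0,0,0],
    [0,0,0],
  ],
  grip=[0,0,0,0,0,0,0,0,0,0],
)

```text
time_s: 33.9
eef_pos: [0.4866, 0.2136, 0.0108]
eef_rot: [0.0, 0.065, 0.998, 0.0]
wrist_force: [0.2, -0.5, -0.3]
opening: 0.309
grasp_force: 59.3
```

```bash
cat >> h.py <<'E'
def gap(bx):
    from pose import ex
    p=T()[:3,3]*1000;print("tcp",p.round(2),"gap to rail (est)",round(480.2-(p[:2]@ex-bx+21),2))
E
python3 - <<'E'
from h import *
lineblank(277,120,200,12)
gap(1.4);o=readout.get_obs();print(o["opening"],o["grasp_force"])
E
```

```text
line y at x=0: -1.19 slope deg -0.40 blank ((1.0461444854736328, -1.0718297958374023), (27.762449264526367, 41.89453887939453), 89.47944641113281) ztop -15.024245223990949
tcp [486.52 213.54  10.73] gap to rail (est) 5.88
0.30964015488593344 59.274609088897705
```

Emit:
play_rows(
  xyz=[
    [0,0,3],
    [0,0,5],
    [0,0,6],
    [-1,0,6.2],
    [-2.2,0,6.2],
    [-3.4,0,6.2],
    [-4.4,0,6.2],
    [-5.2,0,6.2],
    [-5.7,0,6.2],
    [-6,0,6.2],
  ],
  rot=[
    [0,0,0],
    [0,0,0],
    [0,0,0],
    [0,0,0],
    [0,0,0],
    [0,0,0],
    [0,0,0],
    [0,0,0],
    [0,0,0],
    [0,0,0],
  ],
  grip=[0,0,0,0,0,0,0,0,0,0],
)

```text
time_s: 35.2
eef_pos: [0.4922, 0.2128, 0.0043]
eef_rot: [-0.0, 0.065, 0.998, -0.0]
wrist_force: [-1.0, 0.0, -0.2]
opening: 0.308
grasp_force: 59.4
```

```bash
python3 - <<'E'
from h import *
lineblank(277,120,200,12);gap(1.05)
E
```

```text
line y at x=0: -1.25 slope deg -0.15 blank ((1.1005935668945312, -1.2532014846801758), (41.866146087646484, 27.51400375366211), 0.13411827385425568) ztop -15.04830603152483
tcp [492.18 212.76   4.25] gap to rail (est) -0.19
```

Emit:
play_rows(
  xyz=[
    [-0.4,0,0],
    [-0.8,0,0],
    [-1.2,0,0],
    [-1.5,0,0],
    [-1.5,0,0],
    [-1.5,0,0],
    [-1.5,0,0],
    [-1.5,0,0],
    [-1.5,0,0],
    [-1.5,0,0],
  ],
  rot=[
    [0,0,0],
    [0,0,0],
    [0,0,0],
    [0,0,0],
    [0,0,0],
    [0,0,0],
    [0,0,0],
    [0,0,0],
    [0,0,0],
    [0,0,0],
  ],
  grip=[0,0,0,0,0,0,0,0,0,0],
)

```text
time_s: 36.5
eef_pos: [0.4923, 0.2127, 0.0042]
eef_rot: [-0.002, 0.065, 0.998, -0.0]
wrist_force: [-6.5, 0.6, 5.5]
opening: 0.308
grasp_force: 60.1
```

Emit:
play_rows(
  xyz=[
    [0,0,0],
    [0,0,0],
    [0,0,0],
    [1,0,-0.5],
    [1,0,-0.5],
    [1,0,-25],
    [1,0,-70],
    [1,0,-110],
    [1,0,-110],
    [1,0,-110],
  ],
  rot=[
    [0,0,0],
    [0,0,0],
    [0,0,0],
    [0,0,0],
    [0,0,0],
    [0,0,0],
    [0,0,0],
    [0,0,0],
    [0,0,0],
    [0,0,0],
  ],
  grip=[0.42,0.42,0.42,0.42,0.42,0.42,0.42,0.42,0.42,0.42],
)

```text
time_s: 37.75
eef_pos: [0.4923, 0.2126, 0.1138]
eef_rot: [-0.0, 0.065, 0.998, -0.0]
wrist_force: [0.4, -0.2, 0.4]
opening: 0.419
grasp_force: 0.0
```

```bash
python3 - <<'E'
from h import *; from pose import *
check("w12.png");print(T()[:3,3]*1000)
mv((517.2,-222.4,110,187),(517.2,-222.4,46,187))
E
```

```text
[340. 205.] ctr [497.4 265.4] long-axis yaw -7.6 size [28.2 41.2] ztop 0.0192 med [0.4964 0.2651 0.0192]
[404. 205.] ctr [504.4 318.7] long-axis yaw -6.8 size [28.6 41.6] ztop 0.0192 med [0.5031 0.3181 0.0192]
[277. 205.] ctr [491.2 211.8] long-axis yaw -6.7 size [27.9 41.7] ztop 0.0192 med [0.4896 0.2119 0.0192]
[491.8136197  212.47721653 113.04622084]
(517.2, -222.4, 110, 187) -> [ -81.5 -427.9    3.2] [-0.    -0.002 -0.252]
(517.2, -222.4, 46, 187) -> [ 0. -0. 64.] [0. 0. 0.]
```

Emit:
play_rows(
  xyz=[
    [-10,-54,3],
    [-20,-108,3],
    [-30,-162,3],
    [-40,-216,3],
    [-50,-270,3],
    [-60,-320,3],
    [-70,-374,3],
    [-81,-428,3],
    [-81,-428,3],
    [-81,-428,3],
  ],
  rot=[
    [0,0,-0.03],
    [0,0,-0.06],
    [0,0,-0.09],
    [0,0,-0.12],
    [0,0,-0.15],
    [0,0,-0.18],
    [0,0,-0.22],
    [0,0,-0.25],
    [0,0,-0.25],
    [0,0,-0.25],
  ],
  grip=[0.5,0.5,0.5,0.5,0.5,0.5,0.5,0.5,0.5,0.5],
)

```text
time_s: 39.05
eef_pos: [0.5166, -0.2212, 0.1095]
eef_rot: [-0.001, -0.06, 0.998, 0.001]
wrist_force: [0.1, -0.1, 0.6]
opening: 0.499
grasp_force: 0.0
```

Emit:
play_rows(
  xyz=[
    [0,0,0],
    [0,0,20],
    [0,0,50],
    [0,0,64],
    [0,0,64],
    [0,0,64],
    [0,0,64],
    [0,0,64],
    [0,0,64],
    [0,0,64],
  ],
  rot=[
    [0,0,0],
    [0,0,0],
    [0,0,0],
    [0,0,0],
    [0,0,0],
    [0,0,0],
    [0,0,0],
    [0,0,0],
    [0,0,0],
    [0,0,0],
  ],
  grip=[0.5,0.5,0.5,0.5,0.5,0.5,0.5,0.5,0.5,0.5],
)

```text
time_s: 40.3
eef_pos: [0.5177, -0.2223, 0.0474]
eef_rot: [0.0, -0.06, 0.998, -0.0]
wrist_force: [-0.0, 0.5, -0.6]
opening: 0.502
grasp_force: 0.0
```

```bash
python3 - <<'E'
from h import *; from pose import *
check();print(T()[:3,3]*1000)
mv((517.0,-222.3,5,187))
E
```

```text
[188.  74.] ctr [ 429.  -282.4] long-axis yaw -35.3 size [29.5 30.6] ztop 0.027 med [ 0.4287 -0.281   0.0278]
[166. 201.] ctr [ 502.7 -294. ] long-axis yaw -28.3 size [27.7 42.6] ztop 0.0202 med [ 0.5011 -0.2933  0.0202]
[278. 235.] ctr [ 516.6 -222.9] long-axis yaw 6.4 size [27.4 42. ] ztop 0.0202 med [ 0.5149 -0.2231  0.0203]
[ 517.69971682 -222.22178056   47.33908402]
(517.0, -222.3, 5, 187) -> [ 0.7  0.  42.3] [ 0.     0.    -0.002]
```

Emit:
play_rows(
  xyz=[
    [0.7,0,20],
    [0.7,0,36],
    [0.7,0,42],
    [0.7,0,42],
    [0.7,0,42],
    [0.7,0,42],
    [0.7,0,42],
    [0.7,0,42],
    [0.7,0,42],
    [0.7,0,42],
  ],
  rot=[
    [0,0,0],
    [0,0,0],
    [0,0,0],
    [0,0,0],
    [0,0,0],
    [0,0,0],
    [0,0,0],
    [0,0,0],
    [0,0,0],
    [0,0,0],
  ],
  grip=[0.5,0.5,0.5,0.5,0,0,0,0,0,0],
)

```text
time_s: 41.6
eef_pos: [0.5176, -0.2227, 0.006]
eef_rot: [0.001, -0.06, 0.998, -0.0]
wrist_force: [-0.7, -0.3, 5.4]
opening: 0.308
grasp_force: 59.7
```

Emit:
play_rows(
  xyz=[
    [0,0,-5],
    [0,0,-20],
    [0,0,-60],
    [0,0,-90],
    [0,0,-105],
    [0,0,-105],
    [0,0,-105],
    [0,0,-105],
    [0,0,-105],
    [0,0,-105],
  ],
  rot=[
    [0,0,0],
    [0,0,0],
    [0,0,0],
    [0,0,0],
    [0,0,0],
    [0,0,0],
    [0,0,0],
    [0,0,0],
    [0,0,0],
    [0,0,0],
  ],
  grip=[0,0,0,0,0,0,0,0,0,0],
)

```text
time_s: 42.85
eef_pos: [0.5168, -0.2222, 0.1098]
eef_rot: [-0.0, -0.06, 0.998, 0.0]
wrist_force: [0.2, 0.4, -0.6]
opening: 0.305
grasp_force: 59.2
```

```bash
python3 - <<'E'
from h import *; from pose import *
o=readout.get_obs();print(o["eef_pos"]*1000,o["opening"],o["grasp_force"])
mv(above(4,5,60),above(4,5,9))
E
```

```text
[ 516.84420562 -222.16385642  109.80374421] 0.3049716185927369 59.170151352882385
(np.float64(479.6), np.float64(160.2), 60, 172.55) -> [ -8.9 384.   50. ] [ 0.    -0.001  0.25 ]
(np.float64(479.6), np.float64(160.2), 9, 172.55) -> [ 0. -0. 51.] [0. 0. 0.]
```

Emit:
play_rows(
  xyz=[
    [-1,50,0],
    [-2,105,0],
    [-4,160,0],
    [-5,215,0],
    [-6,270,0],
    [-8,330,20],
    [-9,384,40],
    [-9,384,50],
    [-9,384,50],
    [-9,384,50],
  ],
  rot=[
    [0,0,0.03],
    [0,0,0.07],
    [0,0,0.11],
    [0,0,0.14],
    [0,0,0.18],
    [0,0,0.22],
    [0,0,0.25],
    [0,0,0.25],
    [0,0,0.25],
    [0,0,0.25],
  ],
  grip=[0,0,0,0,0,0,0,0,0,0],
)

```text
time_s: 44.1
eef_pos: [0.4807, 0.159, 0.0608]
eef_rot: [0.0, 0.066, 0.998, -0.0]
wrist_force: [0.0, -0.5, -0.6]
opening: 0.305
grasp_force: 59.3
```

Emit:
play_rows(
  xyz=[
    [0,0,0],
    [0,0,10],
    [0,0,25],
    [0,0,38],
    [0,0,47],
    [0,0,50],
    [0,0,50],
    [0,0,50],
    [0,0,50],
    [0,0,50],
  ],
  rot=[
    [0,0,0],
    [0,0,0],
    [0,0,0],
    [0,0,0],
    [0,0,0],
    [0,0,0],
    [0,0,0],
    [0,0,0],
    [0,0,0],
    [0,0,0],
  ],
  grip=[0,0,0,0,0,0,0,0,0,0],
)

```text
time_s: 45.35
eef_pos: [0.4801, 0.1601, 0.0106]
eef_rot: [0.0, 0.065, 0.998, 0.0]
wrist_force: [-0.2, 0.8, -1.1]
opening: 0.302
grasp_force: 59.3
```

```bash
python3 - <<'E'
from h import *
lineblank(277,120,200,12)
gap(1.4);o=readout.get_obs();print(o["opening"],o["grasp_force"])
E
```

```text
line y at x=0: -1.37 slope deg -0.28 blank ((0.4876995086669922, -1.3216323852539062), (42.06385040283203, 27.815208435058594), 0.61350417137146) ztop -14.168404118945162
tcp [480.09 160.05  10.53] gap to rail (est) 5.32
0.30068952400083143 59.328548312187195
```

Emit:
play_rows(
  xyz=[
    [0,0,3],
    [0,0,4.8],
    [0,0,5.5],
    [-1,0,5.5],
    [-2,0,5.5],
    [-3,0,5.5],
    [-3.8,0,5.5],
    [-4.4,0,5.5],
    [-4.8,0,5.5],
    [-4.8,0,5.5],
  ],
  rot=[
    [0,0,0],
    [0,0,0],
    [0,0,0],
    [0,0,0],
    [0,0,0],
    [0,0,0],
    [0,0,0],
    [0,0,0],
    [0,0,0],
    [0,0,0],
  ],
  grip=[0,0,0,0,0,0,0,0,0,0],
)

```text
time_s: 46.65
eef_pos: [0.4844, 0.1595, 0.005]
eef_rot: [-0.0, 0.065, 0.998, 0.0]
wrist_force: [-3.3, 0.2, 5.3]
opening: 0.307
grasp_force: 60.0
```

Emit:
play_rows(
  xyz=[
    [-0.4,0,0],
    [-0.8,0,0],
    [-1.2,0,0],
    [-1.5,0,0],
    [-1.5,0,0],
    [-1.5,0,0],
    [-1.5,0,0],
    [-1.5,0,0],
    [-1.5,0,0],
    [-1.5,0,0],
  ],
  rot=[
    [0,0,0],
    [0,0,0],
    [0,0,0],
    [0,0,0],
    [0,0,0],
    [0,0,0],
    [0,0,0],
    [0,0,0],
    [0,0,0],
    [0,0,0],
  ],
  grip=[0,0,0,0,0,0,0,0,0,0],
)

```text
time_s: 47.9
eef_pos: [0.4851, 0.1594, 0.005]
eef_rot: [-0.001, 0.065, 0.998, -0.0]
wrist_force: [-6.2, 0.1, 8.9]
opening: 0.305
grasp_force: 60.4
```

```bash
python3 - <<'E'
from h import *
lineblank(277,120,200,12);gap(.5)
E
```

```text
line y at x=0: -1.39 slope deg -0.26 blank ((0.46131324768066406, -1.0776481628417969), (27.837614059448242, 42.01210021972656), 89.51454162597656) ztop -14.2198969049937
tcp [485.09 159.46   5.01] gap to rail (est) -0.62
```

Emit:
play_rows(
  xyz=[
    [0,0,-0.6],
    [-0.5,0,-0.6],
    [-1,0,-0.6],
    [-1,0,-0.6],
    [-1,0,-0.6],
    [-1,0,-0.6],
    [-1,0,-0.6],
    [-1,0,-0.6],
    [-1,0,-0.6],
    [-1,0,-0.6],
  ],
  rot=[
    [0,0,0],
    [0,0,0],
    [0,0,0],
    [0,0,0],
    [0,0,0],
    [0,0,0],
    [0,0,0],
    [0,0,0],
    [0,0,0],
    [0,0,0],
  ],
  grip=[0,0,0,0,0,0,0,0,0,0],
)

```text
time_s: 49.2
eef_pos: [0.4851, 0.1594, 0.005]
eef_rot: [-0.002, 0.065, 0.998, -0.0]
wrist_force: [-8.1, 2.7, 8.0]
opening: 0.306
grasp_force: 60.2
```

Emit:
play_rows(
  xyz=[
    [0,0,0],
    [0,0,0],
    [0,0,0],
    [2,0,-0.5],
    [2,0,-0.5],
    [2,0,-25],
    [2,0,-70],
    [2,0,-110],
    [2,0,-110],
    [2,0,-110],
  ],
  rot=[
    [0,0,0],
    [0,0,0],
    [0,0,0],
    [0,0,0],
    [0,0,0],
    [0,0,0],
    [0,0,0],
    [0,0,0],
    [0,0,0],
    [0,0,0],
  ],
  grip=[0.42,0.42,0.42,0.42,0.42,0.42,0.42,0.42,0.42,0.42],
)

```text
time_s: 50.45
eef_pos: [0.4847, 0.1593, 0.1149]
eef_rot: [-0.0, 0.065, 0.998, -0.0]
wrist_force: [-1.0, 0.0, -0.3]
opening: 0.422
grasp_force: 0.0
```

```bash
python3 - <<'E'
from h import *; from pose import *
check("w13.png");print(T()[:3,3]*1000)
mv((503.2,-294,110,151.7),(503.2,-294,46,151.7))
E
```

```text
[456. 193.] ctr [492.9 310.3] long-axis yaw 74.9 size [55.6 57.3] ztop 0.0192 med [0.4918 0.3088 0.0192]
[276. 206.] ctr [484.2 158.4] long-axis yaw -6.5 size [27.9 41.2] ztop 0.0192 med [0.483  0.1584 0.0192]
[339. 206.] ctr [491.  211.8] long-axis yaw -7.5 size [28.2 41.7] ztop 0.0192 med [0.4897 0.2113 0.0192]
[484.16124119 159.22590972 114.18347921]
(503.2, -294, 110, 151.7) -> [ -77.6 -446.9    4.2] [-0.001 -0.002  0.364]
(503.2, -294, 46, 151.7) -> [ 0. -0. 64.] [0. 0. 0.]
```

```bash
python3 - <<'E'
from h import *
c,P,E,K=shot("wrist")
h=cv2.cvtColor(c,cv2.COLOR_RGB2HSV)
m=((h[...,0]>=6)&(h[...,0]<20)&(h[...,1]>190)&(h[...,2]>70)&(P[...,2]>.0165)&(P[...,2]<.04)).astype(np.uint8)
k,l,s,ce=cv2.connectedComponentsWithStats(m)
for i in range(1,k):
    if s[i,4]<300: continue
    print(i,ce[i],s[i])
    cn=cv2.findContours((l==i).astype(np.uint8),cv2.RETR_EXTERNAL,cv2.CHAIN_APPROX_NONE)[0][0]
    a=cv2.approxPolyDP(cn,2.5,True)[:,0]
    print([(x,y,*(P[y,x,:2]*1000).round(0)) for x,y in a])
cv2.imwrite("pics/crop13.png",cv2.resize(c[130:290,220:560][...,::-1],None,fx=2.3,fy=2.3))
E
```

```text
1 [457.85954198 194.48946565] [ 422  158   74   73 3275]
[(np.int32(436), np.int32(158), np.float64(459.0), np.float64(292.0)), (np.int32(422), np.int32(206), np.float64(499.0), np.float64(281.0)), (np.int32(452), np.int32(211), np.float64(506.0), np.float64(306.0)), (np.int32(449), np.int32(221), np.float64(515.0), np.float64(304.0)), (np.int32(452), np.int32(227), np.float64(520.0), np.float64(306.0)), (np.int32(479), np.int32(230), np.float64(527.0), np.float64(330.0)), (np.int32(495), np.int32(186), np.float64(488.0), np.float64(338.0)), (np.int32(464), np.int32(180), np.float64(480.0), np.float64(314.0)), (np.int32(468), np.int32(165), np.float64(468.0), np.float64(317.0)), (np.int32(463), np.int32(162), np.float64(465.0), np.float64(312.0))]
2 [276.79595828 207.70990874] [ 260  184   34   48 1534]
[(np.int32(292), np.int32(185), np.float64(466.0), np.float64(174.0)), (np.int32(260), np.int32(186), np.float64(463.0), np.float64(147.0)), (np.int32(263), np.int32(231), np.float64(503.0), np.float64(144.0)), (np.int32(291), np.int32(231), np.float64(505.0), np.float64(168.0))]
3 [340.18268619 207.37619351] [ 323  184   36   48 1571]
[(np.int32(327), np.int32(184), np.float64(469.0), np.float64(202.0)), (np.int32(323), np.int32(229), np.float64(508.0), np.float64(196.0)), (np.int32(353), np.int32(231), np.float64(513.0), np.float64(221.0)), (np.int32(358), np.int32(186), np.float64(473.0), np.float64(227.0))]
```

View pics/crop13.png

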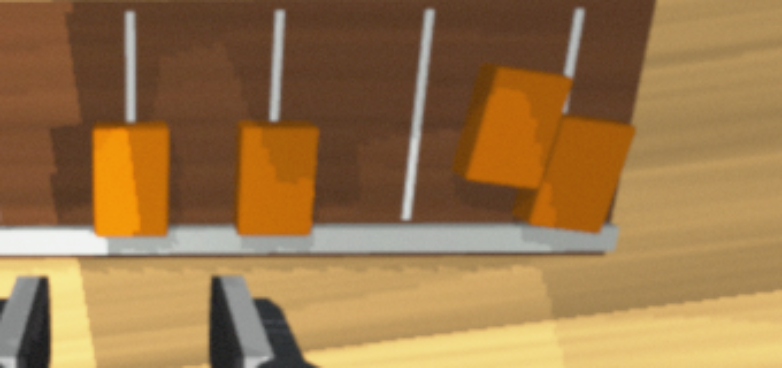

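The last view shows that the blank on line 2 was knocked against the one on line 1. I'll grip it lengthwise and pull it back.

```bash
python3 - <<'E'
from h import *
mv((482.3,296.1,60,74.6))
E
```

```text
(482.3, 296.1, 60, 74.6) -> [ 19.2 135.6  53.9] [-0.003 -0.002  1.71 ]
```

Emit:
play_rows(
  xyz=[
    [4,27,0],
    [8,54,0],
    [12,81,0],
    [16,108,0],
    [19,136,0],
    [19,136,0],
    [19,136,0],
    [19,136,10],
    [19,136,30],
    [19,136,54],
  ],
  rot=[
    [0,0,0.18],
    [0,0,0.36],
    [0,0,0.54],
    [0,0,0.72],
    [0,0,0.9],
    [0,0,1.08],
    [0,0,1.26],
    [0,0,1.44],
    [0,0,1.6],
    [0,0,1.71],
  ],
  grip=[0.72,0.72,0.72,0.72,0.72,0.72,0.72,0.72,0.72,0.72],
)

```text
time_s: 51.8
eef_pos: [0.4833, 0.2964, 0.0596]
eef_rot: [-0.0, 0.797, 0.604, -0.001]
wrist_force: [-0.3, -0.1, 0.1]
opening: 0.719
grasp_force: 0.0
```

Emit:
play_rows(
  xyz=[
    [0,0,0],
    [0,0,0],
    [0,0,0],
    [0,0,0],
    [0,0,0],
    [0,0,0],
    [0,0,0],
    [0,0,0],
    [0,0,0],
    [0,0,0],
  ],
  rot=[
    [0,0,0],
    [0,0,0],
    [0,0,0],
    [0,0,0],
    [0,0,0],
    [0,0,0],
    [0,0,0],
    [0,0,0],
    [0,0,0],
    [0,0,0],
  ],
  grip=[0.72,0.72,0.72,0.72,0.72,0.72,0.72,0.72,0.72,0.72],
)

```text
time_s: 53.05
eef_pos: [0.4839, 0.2966, 0.0614]
eef_rot: [-0.0, 0.796, 0.606, -0.0]
wrist_force: [-0.1, -0.2, -0.7]
opening: 0.723
grasp_force: 0.0
```

```bash
python3 - <<'E'
from h import *
mv((482.3,296.1,5,74.6))
M=T();print(M[:3,3]*1000)
c,P,E,K=shot("wrist");p=(P-M[:3,3])@M[:3,:3]*1000
h=cv2.cvtColor(c,cv2.COLOR_RGB2HSV)
m=((h[...,0]>=6)&(h[...,0]<20)&(h[...,1]>190)&(h[...,2]>70)&(P[...,2]>.0165)&(P[...,2]<.04)).astype(np.uint8)
k,l,s,ce=cv2.connectedComponentsWithStats(m)
for i in range(1,k):
    if s[i,4]<300: continue
    cn=cv2.findContours((l==i).astype(np.uint8),cv2.RETR_EXTERNAL,cv2.CHAIN_APPROX_NONE)[0][0]
    a=cv2.approxPolyDP(cn,3,True)[:,0];print(s[i])
    print([(int(x),int(y),(P[y,x]*1000).round(0).tolist(),"tool",p[y,x].round(0).tolist()) for x,y in a])
E
```

```text
(482.3, 296.1, 5, 74.6) -> [-1.  -1.4 56.4] [-0.  0. -0.]
[483.94372541 296.64441907  61.36963859]
[ 242  164   84   83 5117]
[(324, 165, [526.0, 331.0, 19.0], 'tool', [44.0, 31.0, 43.0]), (263, 165, [489.0, 341.0, 17.0], 'tool', [44.0, -7.0, 44.0]), (263, 206, [481.0, 315.0, 20.0], 'tool', [17.0, -7.0, 41.0]), (242, 208, [467.0, 317.0, 18.0], 'tool', [15.0, -22.0, 43.0]), (243, 245, [460.0, 292.0, 19.0], 'tool', [-11.0, -22.0, 42.0]), (302, 245, [499.0, 282.0, 20.0], 'tool', [-10.0, 19.0, 41.0]), (303, 207, [506.0, 307.0, 17.0], 'tool', [16.0, 19.0, 44.0]), (325, 205, [521.0, 305.0, 18.0], 'tool', [18.0, 33.0, 43.0])]
[ 286  309   57   39 1777]
[(339, 310, [513.0, 223.0, 18.0], 'tool', [-63.0, 47.0, 43.0]), (287, 315, [475.0, 229.0, 17.0], 'tool', [-68.0, 9.0, 44.0]), (290, 346, [470.0, 201.0, 18.0], 'tool', [-96.0, 12.0, 44.0]), (341, 341, [509.0, 197.0, 20.0], 'tool', [-89.0, 50.0, 42.0])]
```

Emit:
play_rows(
  xyz=[
    [-1,-0.5,25],
    [-1,-0.5,45],
    [-1,-0.5,53],
    [-1,-0.5,56],
    [-1,-0.5,56],
    [-1,-0.5,56],
    [-1,-0.5,56],
    [-1,-0.5,56],
    [-1,-0.5,56],
    [-1,-0.5,56],
  ],
  rot=[
    [0,0,0],
    [0,0,0],
    [0,0,0],
    [0,0,0],
    [0,0,0],
    [0,0,0],
    [0,0,0],
    [0,0,0],
    [0,0,0],
    [0,0,0],
  ],
  grip=[0.72,0.72,0.72,0.72,0.72,0,0,0,0,0],
)

```text
time_s: 54.35
eef_pos: [0.4841, 0.2962, 0.0065]
eef_rot: [0.0, 0.796, 0.606, 0.001]
wrist_force: [-1.1, -1.0, 5.3]
opening: 0.467
grasp_force: 61.0
```

Emit:
play_rows(
  xyz=[
    [0,0,-3],
    [0,0,-10],
    [0,0,-20],
    [0,0,-20],
    [0,0,-20],
    [0,0,-20],
    [0,0,-20],
    [0,0,-20],
    [0,0,-20],
    [0,0,-20],
  ],
  rot=[
    [0,0,0],
    [0,0,0],
    [0,0,0],
    [0,0,0],
    [0,0,0],
    [0,0,0],
    [0,0,0],
    [0,0,0],
    [0,0,0],
    [0,0,0],
  ],
  grip=[0,0,0,0,0,0,0,0,0,0],
)

```text
time_s: 55.6
eef_pos: [0.4832, 0.2958, 0.0254]
eef_rot: [0.0, 0.796, 0.606, -0.0]
wrist_force: [0.5, -0.6, -0.3]
opening: 0.468
grasp_force: 60.4
```

```bash
python3 - <<'E'
from h import *; from pose import *
M=T();print(M[:3,3]*1000)
c,P,E,K=shot("wrist");p=(P-M[:3,3])@M[:3,:3]*1000
h=cv2.cvtColor(c,cv2.COLOR_RGB2HSV)
m=((h[...,0]>=6)&(h[...,0]<20)&(h[...,1]>190)&(h[...,2]>70)&(P[...,2]>.0165)&(P[...,2]<.07)).astype(np.uint8)
k,l,s,ce=cv2.connectedComponentsWithStats(m)
for i in range(1,k):
    if s[i,4]<300: continue
    cn=cv2.findContours((l==i).astype(np.uint8),cv2.RETR_EXTERNAL,cv2.CHAIN_APPROX_NONE)[0][0]
    a=cv2.approxPolyDP(cn,3,True)[:,0];print(s[i])
    print([(int(x),int(y),(P[y,x]*1000).round(0).tolist(),"tool",p[y,x].round(0).tolist()) for x,y in a])
x,y=mark[2]-9*ex
mv((x,y,26,82.55),(x,y,6,82.55))
E
```

```text
[483.20880404 295.80650883  25.37219   ]
[ 259  172   79   52 3938]
[(337, 175, [526.0, 330.0, 19.0], 'tool', [44.0, 33.0, 6.0]), (261, 173, [489.0, 341.0, 17.0], 'tool', [45.0, -7.0, 8.0]), (261, 223, [481.0, 315.0, 18.0], 'tool', [17.0, -7.0, 8.0]), (335, 223, [520.0, 304.0, 19.0], 'tool', [18.0, 33.0, 6.0])]
[ 234  230   86   59 4722]
[(237, 231, [469.0, 317.0, 26.0], 'tool', [16.0, -19.0, -1.0]), (237, 288, [463.0, 291.0, 39.0], 'tool', [-10.0, -19.0, -14.0]), (315, 288, [501.0, 281.0, 39.0], 'tool', [-10.0, 21.0, -13.0]), (315, 254, [505.0, 299.0, 38.0], 'tool', [9.0, 20.0, -13.0]), (319, 243, [508.0, 304.0, 38.0], 'tool', [14.0, 22.0, -12.0]), (313, 230, [507.0, 306.0, 26.0], 'tool', [16.0, 20.0, -0.0])]
(np.float64(489.6776654586589), np.float64(267.8111015234675), 26, 82.55) -> [-25.3  13.7  -0.6] [-0.     0.    -0.139]
(np.float64(489.6776654586589), np.float64(267.8111015234675), 6, 82.55) -> [ 0. -0. 20.] [0. 0. 0.]
```

Emit:
play_rows(
  xyz=[
    [-9,5,0],
    [-18,9,0],
    [-28,14,0],
    [-28,14,5],
    [-28,14,12],
    [-28,14,17],
    [-28,14,19],
    [-28,14,19],
    [-28,14,19],
    [-28,14,19],
  ],
  rot=[
    [0,0,-0.04],
    [0,0,-0.08],
    [0,0,-0.139],
    [0,0,-0.139],
    [0,0,-0.139],
    [0,0,-0.139],
    [0,0,-0.139],
    [0,0,-0.139],
    [0,0,-0.139],
    [0,0,-0.139],
  ],
  grip=[0,0,0,0,0,0,0,0,0,0],
)

```text
time_s: 56.9
eef_pos: [0.4891, 0.2654, 0.0066]
eef_rot: [-0.0, 0.751, 0.66, 0.0]
wrist_force: [-2.4, 0.2, 4.8]
opening: 0.469
grasp_force: 61.0
```

Emit:
play_rows(
  xyz=[
    [0,0,0],
    [0,0,0],
    [0,0,0],
    [0,0,0],
    [0,0,-20],
    [0,0,-50],
    [0,0,-60],
    [0,0,-60],
    [0,0,-60],
    [0,0,-60],
  ],
  rot=[
    [0,0,0],
    [0,0,0],
    [0,0,0],
    [0,0,0],
    [0,0,0],
    [0,0,0],
    [0,0,0],
    [0,0,0],
    [0,0,0],
    [0,0,0],
  ],
  grip=[0.65,0.65,0.65,0.65,0.65,0.65,0.65,0.65,0.65,0.65],
)

```text
time_s: 58.15
eef_pos: [0.4884, 0.2649, 0.0652]
eef_rot: [-0.0, 0.752, 0.66, -0.001]
wrist_force: [1.4, 0.7, -0.5]
opening: 0.647
grasp_force: 0.0
```

Emit:
play_rows(
  xyz=[
    [0,0,0],
    [0,0,0],
    [0,0,0],
    [0,0,0],
    [0,0,0],
    [0,0,0],
    [0,0,0],
    [0,0,0],
    [0,0,0],
    [0,0,0],
  ],
  rot=[
    [0,0,-0.18],
    [0,0,-0.36],
    [0,0,-0.54],
    [0,0,-0.72],
    [0,0,-0.9],
    [0,0,-1.08],
    [0,0,-1.26],
    [0,0,-1.44],
    [0,0,-1.57],
    [0,0,-1.57],
  ],
  grip=[0.45,0.45,0.45,0.45,0.45,0.45,0.45,0.45,0.45,0.45],
)

```text
time_s: 59.4
eef_pos: [0.4888, 0.265, 0.0657]
eef_rot: [-0.001, 0.066, 0.998, -0.0]
wrist_force: [-0.6, -0.6, 0.2]
opening: 0.45
grasp_force: 0.0
```

```bash
python3 - <<'E'
from h import *; from pose import *
b=check("w14.png");print(T()[:3,3]*1000)
E
```

```text
[282. 227.] ctr [489.8 267.6] long-axis yaw -6.2 size [27.8 42.1] ztop 0.0192 med [0.4881 0.2678 0.0192]
[362. 235.] ctr [503.2 322.5] long-axis yaw -15.2 size [28.3 41.8] ztop 0.0192 med [0.5017 0.3221 0.0193]
[128. 239.] ctr [484.4 158.7] long-axis yaw -7.6 size [28.6 42. ] ztop 0.0191 med [0.483  0.1598 0.0192]
[203. 236.] ctr [490.8 211.9] long-axis yaw -7.2 size [28.3 41.3] ztop 0.0192 med [0.4879 0.2116 0.0192]
[488.92359717 265.0091055   65.81417359]
```

Emit:
play_rows(
  xyz=[
    [-1.6,3.7,0],
    [-1.6,3.7,25],
    [-1.6,3.7,45],
    [-1.6,3.7,57],
    [-1.6,3.7,61],
    [-1.6,3.7,61],
    [-1.6,3.7,61],
    [-1.6,3.7,61],
    [-1.6,3.7,61],
    [-1.6,3.7,61],
  ],
  rot=[
    [0,0,0],
    [0,0,0],
    [0,0,0],
    [0,0,0],
    [0,0,0],
    [0,0,0],
    [0,0,0],
    [0,0,0],
    [0,0,0],
    [0,0,0],
  ],
  grip=[0.45,0.45,0.45,0.45,0.45,0.45,0,0,0,0],
)

```text
time_s: 60.7
eef_pos: [0.4922, 0.2689, 0.0064]
eef_rot: [0.001, 0.065, 0.998, 0.0]
wrist_force: [-0.7, -0.3, 5.5]
opening: 0.306
grasp_force: 59.7
```

Emit:
play_rows(
  xyz=[
    [0,0,0],
    [0,0,0],
    [0,0,-2],
    [0,0,-4],
    [0,0,-4],
    [0,0,-4],
    [0,0,-4],
    [0,0,-4],
    [0,0,-4],
    [0,0,-4],
  ],
  rot=[
    [0,0,0],
    [0,0,0],
    [0,0,0],
    [0,0,0],
    [0,0,0],
    [0,0,0],
    [0,0,0],
    [0,0,0],
    [0,0,0],
    [0,0,0],
  ],
  grip=[0,0,0,0,0,0,0,0,0,0],
)

```text
time_s: 61.95
eef_pos: [0.4913, 0.2686, 0.0094]
eef_rot: [0.0, 0.065, 0.998, 0.0]
wrist_force: [0.3, -0.9, -0.9]
opening: 0.306
grasp_force: 59.0
```

```bash
python3 - <<'E'
from h import *
lineblank(272,120,200,13);lineblank(277,120,200,13);gap(1);o=readout.get_obs();print(o["opening"],o["grasp_force"])
E
```

```text
line y at x=0: -2.37 slope deg -0.42 blank ((1.8546390533447266, -1.550675392150879), (42.47391128540039, 27.850675582885742), 1.1115894317626953) ztop -12.802464345169245
line y at x=0: -2.37 slope deg -0.42 blank ((2.065938949584961, -1.501784324645996), (42.121131896972656, 27.92228126525879), 0.9132799506187439) ztop -12.805872364999722
tcp [491.29 268.55   9.37] gap to rail (est) 7.87
0.30189887693963363 59.01489078998566
```

Emit:
play_rows(
  xyz=[
    [0,-0.8,1.5],
    [-1,-0.8,2.5],
    [-2.2,-0.8,2.8],
    [-3.4,-0.8,2.8],
    [-4.6,-0.8,2.8],
    [-5.8,-0.8,2.8],
    [-7,-0.8,2.8],
    [-8,-0.8,2.8],
    [-8.6,-0.8,2.8],
    [-9,-0.8,2.8],
  ],
  rot=[
    [0,0,0],
    [0,0,0],
    [0,0,0],
    [0,0,0],
    [0,0,0],
    [0,0,0],
    [0,0,0],
    [0,0,0],
    [0,0,0],
    [0,0,0],
  ],
  grip=[0,0,0,0,0,0,0,0,0,0],
)

```text
time_s: 63.3
eef_pos: [0.5, 0.2666, 0.0065]
eef_rot: [-0.0, 0.065, 0.998, -0.0]
wrist_force: [-1.6, 0.7, 0.9]
opening: 0.306
grasp_force: 59.1
```

Emit:
play_rows(
  xyz=[
    [-0.4,0,0],
    [-0.8,0,0],
    [-1.2,0,0],
    [-1.5,0,0],
    [-1.5,0,0],
    [-1.5,0,0],
    [-1.5,0,0],
    [-1.5,0,0],
    [-1.5,0,0],
    [-1.5,0,0],
  ],
  rot=[
    [0,0,0],
    [0,0,0],
    [0,0,0],
    [0,0,0],
    [0,0,0],
    [0,0,0],
    [0,0,0],
    [0,0,0],
    [0,0,0],
    [0,0,0],
  ],
  grip=[0,0,0,0,0,0,0,0,0,0],
)

```text
time_s: 64.55
eef_pos: [0.5, 0.2666, 0.0064]
eef_rot: [-0.002, 0.065, 0.998, -0.0]
wrist_force: [-6.7, 0.8, 4.5]
opening: 0.309
grasp_force: 59.6
```

```bash
python3 - <<'E'
from h import *
lineblank(277,120,200,12);gap(1.95)
E
```

```text
line y at x=0: -1.45 slope deg -0.39 blank ((1.9305076599121094, -1.479313850402832), (42.227577209472656, 27.71059799194336), 0.1630789190530777) ztop -12.817888459336046
tcp [500.02 266.55   6.41] gap to rail (est) -0.09
```

Emit:
play_rows(
  xyz=[
    [0,0,0],
    [0,0,0],
    [0,0,0],
    [1,0,-0.5],
    [1,0,-0.5],
    [1,0,-25],
    [1,0,-60],
    [1,0,-60],
    [1,0,-60],
    [1,0,-60],
  ],
  rot=[
    [0,0,0],
    [0,0,0],
    [0,0,0],
    [0,0,0],
    [0,0,0],
    [0,0,0],
    [0,0,0],
    [0,0,0],
    [0,0,0],
    [0,0,0],
  ],
  grip=[0.42,0.42,0.42,0.42,0.42,0.42,0.42,0.42,0.42,0.42],
)

```text
time_s: 65.85
eef_pos: [0.4996, 0.2662, 0.0653]
eef_rot: [-0.001, 0.065, 0.998, -0.0]
wrist_force: [-0.8, 0.2, -0.8]
opening: 0.421
grasp_force: 0.0
```

```bash
python3 - <<'E'
from h import *; from pose import *
b=check();print(T()[:3,3]*1000)
mv((503.4,323.5,65,164.8),(503.4,323.5,6,164.8))
E
```

```text
[359. 221.] ctr [503.2 322.3] long-axis yaw -15.1 size [28.1 41.9] ztop 0.0192 med [0.5017 0.3221 0.0192]
[199. 225.] ctr [491.  212.1] long-axis yaw -7.0 size [28.1 41.8] ztop 0.0192 med [0.4896 0.2126 0.0193]
[277. 224.] ctr [497.5 265.8] long-axis yaw -8.0 size [28.  41.3] ztop 0.0193 med [0.4962 0.2659 0.0193]
[122. 225.] ctr [484.2 158.9] long-axis yaw -7.8 size [28.7 41.5] ztop 0.0191 med [0.4829 0.1599 0.0192]
[499.66818262 266.23390653  65.29691641]
(503.4, 323.5, 65, 164.8) -> [ 3.8 57.3  0.3] [-0.001 -0.002  0.134]
(503.4, 323.5, 6, 164.8) -> [-0. -0. 59.] [0. 0. 0.]
```

Emit:
play_rows(
  xyz=[
    [1,15,0],
    [2.5,38,0],
    [3.8,57.3,0],
    [3.8,57.3,0],
    [3.8,57.3,20],
    [3.8,57.3,40],
    [3.8,57.3,55],
    [3.8,57.3,59],
    [3.8,57.3,59],
    [3.8,57.3,59],
  ],
  rot=[
    [0,0,0.04],
    [0,0,0.09],
    [0,0,0.134],
    [0,0,0.134],
    [0,0,0.134],
    [0,0,0.134],
    [0,0,0.134],
    [0,0,0.134],
    [0,0,0.134],
    [0,0,0.134],
  ],
  grip=[0.47,0.47,0.47,0.47,0.47,0.47,0.47,0.47,0.47,0.47],
)

```text
time_s: 67.15
eef_pos: [0.505, 0.3241, 0.0083]
eef_rot: [0.001, 0.132, 0.991, 0.0]
wrist_force: [0.4, -0.4, -0.1]
opening: 0.471
grasp_force: 0.0
```

Emit:
play_rows(
  xyz=[
    [0,0,0],
    [0,0,0],
    [0,0,0],
    [0,0,-2],
    [0,0,-4],
    [3,0,-4],
    [6,0,-4],
    [6,0,-4],
    [6,0,-4],
    [6,0,-4],
  ],
  rot=[
    [0,0,0],
    [0,0,0],
    [0,0,0],
    [0,0,0],
    [0,0,0],
    [0,0,0],
    [0,0,-0.07],
    [0,0,-0.134],
    [0,0,-0.134],
    [0,0,-0.134],
  ],
  grip=[0,0,0,0,0,0,0,0,0,0],
)

```text
time_s: 68.4
eef_pos: [0.4984, 0.3254, 0.0115]
eef_rot: [-0.0, 0.066, 0.998, -0.0]
wrist_force: [0.7, 0.0, -0.9]
opening: 0.301
grasp_force: 59.0
```

```bash
python3 - <<'E'
from h import *
lineblank(272,120,200,13);lineblank(280,120,200,13);lineblank(264,120,200,13);gap(1);o=readout.get_obs();print(o["opening"],o["grasp_force"]);mv((500,320,9,172.55))
E
```

```text
line y at x=0: -5.63 slope deg -0.50 blank ((1.515655517578125, -1.0812959671020508), (27.776935577392578, 42.33315658569336), 88.80684661865234) ztop -10.437297894008788
line y at x=0: -5.35 slope deg 0.04 blank ((1.5495014190673828, -1.3442773818969727), (42.1821403503418, 27.79213523864746), 0.16343197226524353) ztop -10.46249926691061
line y at x=0: -5.61 slope deg -0.51 blank ((1.513397216796875, -1.2386808395385742), (27.767822265625, 42.0826416015625), 89.56067657470703) ztop -10.457399297936394
tcp [498.51 325.38  11.55] gap to rail (est) 8.09
0.30006228417698655 58.993279337882996
(500, 320, 9, 172.55) -> [-2.2 -5.1  2.5] [-0.    -0.    -0.001]
```

Emit:
play_rows(
  xyz=[
    [0,-2.2,0],
    [0,-4.3,1],
    [-1.5,-4.3,2.3],
    [-3,-4.3,2.3],
    [-4.5,-4.3,2.3],
    [-5.8,-4.3,2.3],
    [-7,-4.3,2.3],
    [-8,-4.3,2.3],
    [-8.6,-4.3,2.3],
    [-8.8,-4.3,2.3],
  ],
  rot=[
    [0,0,0],
    [0,0,0],
    [0,0,0],
    [0,0,0],
    [0,0,0],
    [0,0,0],
    [0,0,0],
    [0,0,0],
    [0,0,0],
    [0,0,0],
  ],
  grip=[0,0,0,0,0,0,0,0,0,0],
)

```text
time_s: 69.8
eef_pos: [0.5062, 0.32, 0.0092]
eef_rot: [-0.0, 0.065, 0.998, -0.0]
wrist_force: [-2.4, 1.0, -0.1]
opening: 0.3
grasp_force: 59.1
```

Emit:
play_rows(
  xyz=[
    [-0.4,0,0],
    [-0.8,0,0],
    [-1.2,0,0],
    [-1.5,0,0],
    [-1.5,0,0],
    [-1.5,0,0],
    [-1.5,0,0],
    [-1.5,0,0],
    [-1.5,0,0],
    [-1.5,0,0],
  ],
  rot=[
    [0,0,0],
    [0,0,0],
    [0,0,0],
    [0,0,0],
    [0,0,0],
    [0,0,0],
    [0,0,0],
    [0,0,0],
    [0,0,0],
    [0,0,0],
  ],
  grip=[0,0,0,0,0,0,0,0,0,0],
)

```text
time_s: 71.05
eef_pos: [0.5062, 0.3199, 0.0088]
eef_rot: [-0.002, 0.065, 0.998, -0.0]
wrist_force: [-6.8, 1.0, 3.4]
opening: 0.3
grasp_force: 59.4
```

```bash
python3 - <<'E'
from h import *
lineblank(277,120,200,12);gap(1.5)
E
```

```text
line y at x=0: -1.17 slope deg -0.40 blank ((1.811004638671875, -1.0880041122436523), (27.65973663330078, 42.147884368896484), 89.1516342163086) ztop -10.483576940709824
tcp [506.22 319.91   8.83] gap to rail (est) 0.23
```

Flush and on the line. I'll release it and go for the last blank.

Emit:
play_rows(
  xyz=[
    [0,0,0],
    [0,0,0],
    [0,0,0],
    [1,0,-0.5],
    [1,0,-0.5],
    [1,0,-25],
    [1,0,-70],
    [1,0,-105],
    [1,0,-105],
    [1,0,-105],
  ],
  rot=[
    [0,0,0],
    [0,0,0],
    [0,0,0],
    [0,0,0],
    [0,0,0],
    [0,0,0],
    [0,0,0],
    [0,0,0],
    [0,0,0],
    [0,0,0],
  ],
  grip=[0.42,0.42,0.42,0.42,0.42,0.42,0.42,0.42,0.42,0.42],
)

```text
time_s: 72.35
eef_pos: [0.5068, 0.3197, 0.1137]
eef_rot: [-0.0, 0.065, 0.998, -0.0]
wrist_force: [-0.4, -0.3, -0.9]
opening: 0.423
grasp_force: 0.0
```

```bash
python3 - <<'E'
from h import *; from pose import *
b=check();print(T()[:3,3]*1000)
mv((495,0,110,172.55),(503.2,-294,110,151.7),(503.2,-294,46,151.7))
E
```

```text
[150. 205.] ctr [490.8 212.3] long-axis yaw -7.1 size [29.1 41. ] ztop 0.0192 med [0.4898 0.213  0.0192]
[213. 205.] ctr [497.8 265.9] long-axis yaw -8.0 size [28.5 41.7] ztop 0.0192 med [0.4968 0.2663 0.0192]
[276. 204.] ctr [504.  319.1] long-axis yaw -7.3 size [28. 41.] ztop 0.0192 med [0.5027 0.3191 0.0193]
[ 86. 206.] ctr [484.4 158.9] long-axis yaw -7.9 size [29.7 41.7] ztop 0.0191 med [0.4835 0.16   0.0192]
[506.30126541 319.58221373 113.00813197]
(495, 0, 110, 172.55) -> [ -30.5 -318.3    3.3] [-0.001 -0.002 -0.001]
(503.2, -294, 110, 151.7) -> [ -46.3 -290.5   -0. ] [ 0.    -0.     0.364]
(503.2, -294, 46, 151.7) -> [ 0. -0. 64.] [0. 0. 0.]
```

Emit:
play_rows(
  xyz=[
    [-5,-50,3],
    [-10,-105,3],
    [-16,-160,3],
    [-21,-215,3],
    [-26,-270,3],
    [-30,-318,3],
    [-30,-318,3],
    [-30,-318,3],
    [-30,-318,3],
    [-30,-318,3],
  ],
  rot=[
    [0,0,0],
    [0,0,0],
    [0,0,0],
    [0,0,0],
    [0,0,0],
    [0,0,0],
    [0,0,0],
    [0,0,0],
    [0,0,0],
    [0,0,0],
  ],
  grip=[0.5,0.5,0.5,0.5,0.5,0.5,0.5,0.5,0.5,0.5],
)

```text
time_s: 73.65
eef_pos: [0.4953, 0.0019, 0.1111]
eef_rot: [-0.0, 0.064, 0.998, 0.0]
wrist_force: [0.5, 1.1, 0.1]
opening: 0.501
grasp_force: 0.0
```

Emit:
play_rows(
  xyz=[
    [-8,-50,0],
    [-16,-100,0],
    [-24,-150,0],
    [-32,-200,0],
    [-40,-250,0],
    [-46,-290,0],
    [-46,-290,0],
    [-46,-290,20],
    [-46,-290,50],
    [-46,-290,64],
  ],
  rot=[
    [0,0,0.06],
    [0,0,0.12],
    [0,0,0.18],
    [0,0,0.24],
    [0,0,0.3],
    [0,0,0.364],
    [0,0,0.364],
    [0,0,0.364],
    [0,0,0.364],
    [0,0,0.364],
  ],
  grip=[0.5,0.5,0.5,0.5,0.5,0.5,0.5,0.5,0.5,0.5],
)

```text
time_s: 74.9
eef_pos: [0.5026, -0.2904, 0.0455]
eef_rot: [-0.001, 0.244, 0.97, 0.001]
wrist_force: [0.6, 0.3, -0.7]
opening: 0.499
grasp_force: 0.0
```

Emit:
play_rows(
  xyz=[
    [0,0,0],
    [0,0,0],
    [0,0,0],
    [0,0,0],
    [0,0,0],
    [0,0,0],
    [0,0,0],
    [0,0,0],
    [0,0,0],
    [0,0,0],
  ],
  rot=[
    [0,0,0],
    [0,0,0],
    [0,0,0],
    [0,0,0],
    [0,0,0],
    [0,0,0],
    [0,0,0],
    [0,0,0],
    [0,0,0],
    [0,0,0],
  ],
  grip=[0.5,0.5,0.5,0.5,0.5,0.5,0.5,0.5,0.5,0.5],
)

```text
time_s: 76.15
eef_pos: [0.5033, -0.2928, 0.0473]
eef_rot: [-0.0, 0.245, 0.97, 0.0]
wrist_force: [0.8, 0.5, -0.3]
opening: 0.503
grasp_force: 0.0
```

```bash
python3 - <<'E'
from h import *; from pose import *
b=check();print(T()[:3,3]*1000)
mv((503.2,-294,5,151.7))
E
```

```text
[231. 121.] ctr [ 428.6 -283.1] long-axis yaw 2.1 size [29.7 30.5] ztop 0.0271 med [ 0.4286 -0.2815  0.0278]
[275. 236.] ctr [ 502.3 -294.2] long-axis yaw -28.5 size [27.4 42. ] ztop 0.0203 med [ 0.5011 -0.2935  0.0203]
[ 503.24707014 -292.75819297   47.26283718]
(503.2, -294, 5, 151.7) -> [-0.6 -1.1 42.3] [ 0.    -0.    -0.001]
```

Emit:
play_rows(
  xyz=[
    [-0.6,-0.9,20],
    [-0.6,-0.9,36],
    [-0.6,-0.9,42],
    [-0.6,-0.9,42],
    [-0.6,-0.9,42],
    [-0.6,-0.9,42],
    [-0.6,-0.9,42],
    [-0.6,-0.9,42],
    [-0.6,-0.9,42],
    [-0.6,-0.9,42],
  ],
  rot=[
    [0,0,0],
    [0,0,0],
    [0,0,0],
    [0,0,0],
    [0,0,0],
    [0,0,0],
    [0,0,0],
    [0,0,0],
    [0,0,0],
    [0,0,0],
  ],
  grip=[0.5,0.5,0.5,0.5,0,0,0,0,0,0],
)

```text
time_s: 77.45
eef_pos: [0.5037, -0.2942, 0.0058]
eef_rot: [0.0, 0.245, 0.97, -0.0]
wrist_force: [-0.0, 0.4, 5.3]
opening: 0.304
grasp_force: 60.1
```

Emit:
play_rows(
  xyz=[
    [0,0,-5],
    [0,0,-20],
    [0,0,-60],
    [0,0,-90],
    [0,0,-105],
    [0,0,-105],
    [0,0,-105],
    [0,0,-105],
    [0,0,-105],
    [0,0,-105],
  ],
  rot=[
    [0,0,0],
    [0,0,0],
    [0,0,0],
    [0,0,0],
    [0,0,0],
    [0,0,0],
    [0,0,0],
    [0,0,0],
    [0,0,0],
    [0,0,0],
  ],
  grip=[0,0,0,0,0,0,0,0,0,0],
)

```text
time_s: 78.7
eef_pos: [0.5032, -0.2937, 0.1098]
eef_rot: [-0.0, 0.245, 0.97, 0.0]
wrist_force: [-0.3, 0.4, -0.7]
opening: 0.311
grasp_force: 59.5
```

```bash
python3 - <<'E'
from h import *; from pose import *
o=readout.get_obs();print(o["eef_pos"]*1000,o["opening"],o["grasp_force"])
mv(above(5,5,60),above(5,5,10))
E
```

```text
[ 503.16571769 -293.71994003  109.77927676] 0.31057514890432847 59.50484275817871
(np.float64(472.6), np.float64(106.7), 60, 172.55) -> [217.  337.9  50. ] [ 0.    -0.001 -0.365]
(np.float64(472.6), np.float64(106.7), 10, 172.55) -> [ 0. -0. 50.] [0. 0. 0.]
```

Emit:
play_rows(
  xyz=[
    [27,42,0],
    [55,85,0],
    [82,127,0],
    [110,170,0],
    [137,213,0],
    [164,255,0],
    [191,297,20],
    [217,338,40],
    [217,338,50],
    [217,338,50],
  ],
  rot=[
    [0,0,-0.04],
    [0,0,-0.09],
    [0,0,-0.14],
    [0,0,-0.18],
    [0,0,-0.23],
    [0,0,-0.28],
    [0,0,-0.32],
    [0,0,-0.365],
    [0,0,-0.365],
    [0,0,-0.365],
  ],
  grip=[0,0,0,0,0,0,0,0,0,0],
)

```text
time_s: 79.95
eef_pos: [0.4724, 0.1065, 0.0596]
eef_rot: [-0.001, 0.065, 0.998, -0.0]
wrist_force: [-1.0, -0.1, 0.7]
opening: 0.306
grasp_force: 59.5
```

Emit:
play_rows(
  xyz=[
    [0,0,0],
    [0,0,0],
    [0,0,10],
    [0,0,25],
    [0,0,38],
    [0,0,46],
    [0,0,49],
    [0,0,49],
    [0,0,49],
    [0,0,49],
  ],
  rot=[
    [0,0,0],
    [0,0,0],
    [0,0,0],
    [0,0,0],
    [0,0,0],
    [0,0,0],
    [0,0,0],
    [0,0,0],
    [0,0,0],
    [0,0,0],
  ],
  grip=[0,0,0,0,0,0,0,0,0,0],
)

```text
time_s: 81.2
eef_pos: [0.4733, 0.1067, 0.0117]
eef_rot: [0.0, 0.065, 0.998, 0.0]
wrist_force: [-0.1, 0.3, -0.3]
opening: 0.309
grasp_force: 59.5
```

```bash
python3 - <<'E'
from h import *
lineblank(277,120,200,12);lineblank(272,120,200,12)
gap(1.4);o=readout.get_obs();print(o["opening"],o["grasp_force"])
E
```

```text
line y at x=0: -1.44 slope deg -0.40 blank ((1.1555233001708984, -1.3007173538208008), (42.62562561035156, 27.87115478515625), 0.6300792098045349) ztop -14.422640867227337
line y at x=0: -1.52 slope deg -0.28 blank ((1.5057239532470703, -1.2635622024536133), (42.47085189819336, 27.792076110839844), 0.45893800258636475) ztop -14.455959160404193
tcp [473.13 106.66  11.61] gap to rail (est) 5.3
0.3066545629706682 59.53848123550415
```

Emit:
play_rows(
  xyz=[
    [0,-0.1,3],
    [0,-0.1,5.5],
    [0,-0.1,6.5],
    [-1,-0.1,6.6],
    [-2,-0.1,6.6],
    [-3,-0.1,6.6],
    [-4,-0.1,6.6],
    [-4.8,-0.1,6.6],
    [-5.4,-0.1,6.6],
    [-5.4,-0.1,6.6],
  ],
  rot=[
    [0,0,0],
    [0,0,0],
    [0,0,0],
    [0,0,0],
    [0,0,0],
    [0,0,0],
    [0,0,0],
    [0,0,0],
    [0,0,0],
    [0,0,0],
  ],
  grip=[0,0,0,0,0,0,0,0,0,0],
)

```text
time_s: 82.55
eef_pos: [0.4783, 0.1059, 0.0048]
eef_rot: [-0.0, 0.065, 0.998, 0.0]
wrist_force: [-2.6, 0.3, 5.4]
opening: 0.302
grasp_force: 60.2
```

Emit:
play_rows(
  xyz=[
    [-0.4,0,0],
    [-0.8,0,0],
    [-1.2,0,0],
    [-1.6,0,0],
    [-1.6,0,0],
    [-1.6,0,0],
    [-1.6,0,0],
    [-1.6,0,0],
    [-1.6,0,0],
    [-1.6,0,0],
  ],
  rot=[
    [0,0,0],
    [0,0,0],
    [0,0,0],
    [0,0,0],
    [0,0,0],
    [0,0,0],
    [0,0,0],
    [0,0,0],
    [0,0,0],
    [0,0,0],
  ],
  grip=[0,0,0,0,0,0,0,0,0,0],
)

```text
time_s: 83.8
eef_pos: [0.4794, 0.1057, 0.0048]
eef_rot: [-0.0, 0.065, 0.998, 0.0]
wrist_force: [-3.9, 1.0, 6.4]
opening: 0.306
grasp_force: 60.4
```

```bash
python3 - <<'E'
from h import *
lineblank(277,120,200,12);gap(1.4)
E
```

```text
line y at x=0: -1.30 slope deg -0.36 blank ((1.4457931518554688, -1.2727317810058594), (42.226646423339844, 27.742713928222656), 0.4415682852268219) ztop -14.450594047440433
tcp [479.43 105.73   4.77] gap to rail (est) -1.08
```

Emit:
play_rows(
  xyz=[
    [0,0,-0.4],
    [-0.5,0,-0.4],
    [-1,0,-0.4],
    [-1.5,0,-0.4],
    [-1.5,0,-0.4],
    [-1.5,0,-0.4],
    [-1.5,0,-0.4],
    [-1.5,0,-0.4],
    [-1.5,0,-0.4],
    [-1.5,0,-0.4],
  ],
  rot=[
    [0,0,0],
    [0,0,0],
    [0,0,0],
    [0,0,0],
    [0,0,0],
    [0,0,0],
    [0,0,0],
    [0,0,0],
    [0,0,0],
    [0,0,0],
  ],
  grip=[0,0,0,0,0,0,0,0,0,0],
)

```text
time_s: 85.1
eef_pos: [0.4795, 0.1057, 0.0048]
eef_rot: [-0.002, 0.065, 0.998, -0.0]
wrist_force: [-8.9, 0.5, 8.7]
opening: 0.307
grasp_force: 60.6
```

```bash
python3 - <<'E'
from h import *
lineblank(277,120,200,12);gap(1.4);print(readout.get_obs()["wrist_force"])
E
```

```text
line y at x=0: -1.23 slope deg -0.42 blank ((1.42205810546875, -1.2666635513305664), (42.38785171508789, 27.804706573486328), 0.6716267466545105) ztop -14.49348188462625
tcp [479.45 105.7    4.75] gap to rail (est) -1.1
[-8.78207592  0.38122639  8.47916972]
```

Emit:
play_rows(
  xyz=[
    [0,0,0],
    [0,0,0],
    [0,0,0],
    [1.5,0,-0.5],
    [1.5,0,-0.5],
    [1.5,0,-25],
    [1.5,0,-70],
    [1.5,0,-120],
    [1.5,0,-170],
    [1.5,0,-170],
  ],
  rot=[
    [0,0,0],
    [0,0,0],
    [0,0,0],
    [0,0,0],
    [0,0,0],
    [0,0,0],
    [0,0,0],
    [0,0,0],
    [0,0,0],
    [0,0,0],
  ],
  grip=[0.42,0.42,0.42,0.42,0.42,0.42,0.42,0.42,0.42,0.42],
)

```text
time_s: 86.4
eef_pos: [0.483, 0.1057, 0.1798]
eef_rot: [0.005, 0.065, 0.998, 0.0]
wrist_force: [0.3, 0.9, -0.6]
opening: 0.422
grasp_force: 0.0
```

```bash
python3 - <<'E'
from h import *; from pose import *
b=check("w15.png");print(T()[:3,3]*1000)
for q in b: print((q[0]@ex).round(1),(q[0]@ey).round(1),q[1])
E
```

```text
[327. 183.] ctr [484.6 158.4] long-axis yaw -7.3 size [28.1 41.8] ztop 0.0192 med [0.4834 0.158  0.0192]
[378. 182.] ctr [490.9 211.8] long-axis yaw -7.4 size [28.2 41.4] ztop 0.0191 med [0.4902 0.2111 0.0192]
[429. 182.] ctr [497.9 265.6] long-axis yaw -7.2 size [28.9 41.6] ztop 0.0191 med [0.4967 0.2647 0.0192]
[480. 182.] ctr [503.9 318.6] long-axis yaw -8.3 size [29.2 40.8] ztop 0.0191 med [0.5033 0.3178 0.0192]
[276. 183.] ctr [477.7 105.2] long-axis yaw -7.8 size [27.8 41.5] ztop 0.0192 med [0.4769 0.1051 0.0192]
[481.26282911 105.63504685 177.1610694 ]
460.0 219.9 -7.3
459.3 273.7 -7.4
459.3 327.9 -7.2
458.3 381.2 -8.3
460.0 166.3 -7.8
```

```bash
python3 - <<'E'
from h import *
mv((481,105.6,300,172.55),(698.5,-258,300,167.6),(698.5,-258,187,167.6))
# lid measure from saved first scene view: outer-face/edge points, bottle/handpiece heights behind lid
z=np.load("w2.npz");P=z["P"];C=np.array([.4885,-.2118]);a=np.radians(-12.4);e=np.array([np.cos(a),np.sin(a)]);f=np.array([-e[1],e[0]])
z=np.load("scene1.npz");P=z["P"];lx=(P[...,:2]-C)@e;ly=(P[...,:2]-C)@f
m=(lx>.08)&(lx<.32)&(abs(ly)<.13)&(P[...,2]>.03)
print("outer face lx by z:",[(zz,np.round(np.nanpercentile(lx[m&(abs(P[...,2]-zz)<.008)],[50,95]),3).tolist()) for zz in (.06,.1,.14,.18,.2) if (m&(abs(P[...,2]-zz)<.008)).sum()>5], "max z",np.nanmax(P[...,2][m]))
m=(lx>.2)&(lx<.4)&(abs(ly)<.17)&(P[...,2]>.08);print("tall things behind",m.sum())
E
```

```text
(481, 105.6, 300, 172.55) -> [  -0.3   -0.  -122.8] [0.    0.005 0.   ]
(698.5, -258, 300, 167.6) -> [-262.8 -332.3   -0. ] [ 0.    -0.     0.086]
(698.5, -258, 187, 167.6) -> [  0.  -0. 113.] [0. 0. 0.]
outer face lx by z: [(0.06, [0.221, 0.236]), (0.1, [0.129, 0.223]), (0.14, [0.144, 0.146]), (0.18, [0.16, 0.162]), (0.2, [0.167, 0.17])] max z 0.2165054343885049
tall things behind 188
```

Emit:
play_rows(
  xyz=[
    [0,0,-50],
    [0,0,-100],
    [0,0,-123],
    [-20,-25,-123],
    [-55,-70,-123],
    [-90,-114,-123],
    [-125,-158,-123],
    [-160,-202,-123],
    [-195,-247,-123],
    [-230,-291,-123],
  ],
  rot=[
    [0,0,0],
    [0,0,0],
    [0,0,0],
    [0,0,0],
    [0,0,0.02],
    [0,0,0.04],
    [0,0,0.05],
    [0,0,0.06],
    [0,0,0.08],
    [0,0,0.086],
  ],
  grip=[0,0,0,0,0,0,0,0,0,0],
)

```text
time_s: 87.7
eef_pos: [0.6704, -0.2141, 0.2953]
eef_rot: [-0.002, 0.108, 0.994, 0.001]
wrist_force: [-0.1, 0.1, 0.5]
opening: -0.0
grasp_force: 0.0
```

```bash
python3 - <<'E'
from h import *
mv((698.5,-258,300,167.6),(698.5,-258,187,167.6))
E
```

```text
(698.5, -258, 300, 167.6) -> [-36.9 -36.8  -4.9] [ 0.001 -0.003  0.   ]
(698.5, -258, 187, 167.6) -> [  0.  -0. 113.] [0. 0. 0.]
```

Emit:
play_rows(
  xyz=[
    [-18,-18,-2],
    [-36,-36,-4],
    [-36,-36,-4],
    [-36,-36,-4],
    [-36,-36,10],
    [-36,-36,50],
    [-36,-36,85],
    [-36,-36,108],
    [-36,-36,108],
    [-36,-36,108],
  ],
  rot=[
    [0,0,0],
    [0,0,0],
    [0,0,0],
    [0,0,0],
    [0,0,0],
    [0,0,0],
    [0,0,0],
    [0,0,0],
    [0,0,0],
    [0,0,0],
  ],
  grip=[0,0,0,0,0,0,0,0,0,0],
)

```text
time_s: 88.95
eef_pos: [0.698, -0.2553, 0.1912]
eef_rot: [0.001, 0.107, 0.994, -0.0]
wrist_force: [0.4, 0.0, 0.3]
opening: 0.003
grasp_force: 0.0
```

```bash
python3 - <<'E'
from h import *
C=np.array([.4885,-.2118]);a=np.radians(-12.4);e=np.array([np.cos(a),np.sin(a)]);f=np.array([-e[1],e[0]])
M=T();p=M[:2,3]-C;print(M[:3,3]*1000,"local",p@e,p@f,M[:3,0])
E
```

```text
[ 698.0331188  -255.29232819  191.24309701] local 0.21398452784453767 0.00251641155370487 [-0.97691415  0.21362796 -0.00135943]
```

Emit:
play_rows(
  xyz=[
    [10,0,2],
    [20,0,4],
    [30,0,4],
    [38,0,4],
    [46,0,4],
    [54,0,4],
    [62,0,4],
    [69,0,4],
    [75,0,4],
    [80,0,4],
  ],
  rot=[
    [0,0,0],
    [0,0,0],
    [0,0,0],
    [0,0,0],
    [0,0,0],
    [0,0,0],
    [0,0,0],
    [0,0,0],
    [0,0,0],
    [0,0,0],
  ],
  grip=[0,0,0,0,0,0,0,0,0,0],
)

```text
time_s: 90.2
eef_pos: [0.6191, -0.2383, 0.186]
eef_rot: [-0.0, 0.108, 0.994, 0.0]
wrist_force: [0.3, 0.1, 0.6]
opening: 0.003
grasp_force: 0.2
```

```bash
cat > lid.py <<'E'
from h import *
def lid():
    C=np.array([.4885,-.2118]);a=np.radians(-12.4);e=np.array([np.cos(a),np.sin(a)]);f=np.array([-e[1],e[0]])
    M=T();p=M[:2,3]-C;o=readout.get_obs();print("tcp local",(p@e).round(4),M[2,3].round(4),"F",o["wrist_force"].round(1))
    for n in ("scene","side"):
        c,P,E,K=shot(n);lx=(P[...,:2]-C)@e;ly=(P[...,:2]-C)@f
        for s,(y0,y1) in {"L":(.06,.13),"R":(-.13,-.06)}.items():
            print(n,s,[(zz,np.round(np.nanmedian(lx[(ly>y0)&(ly<y1)&(lx>-.1)&(lx<.19)&(abs(P[...,2]-zz)<.006)]),3)) for zz in (.04,.08,.12,.16,.2)])
if __name__=="__main__": lid()
E
python3 lid.py 2>/dev/null
```

```text
tcp local 0.1332 0.186 F [0.3 0.1 0.6]
scene L [(0.04, np.float64(0.1)), (0.08, np.float64(0.107)), (0.12, np.float64(0.111)), (0.16, np.float64(0.115)), (0.2, np.float64(0.12))]
scene R [(0.04, np.float64(0.1)), (0.08, np.float64(0.108)), (0.12, np.float64(0.111)), (0.16, np.float64(0.116)), (0.2, np.float64(0.12))]
side L [(0.04, np.float64(0.086)), (0.08, np.float64(0.098)), (0.12, np.float64(0.102)), (0.16, np.float64(0.107)), (0.2, np.float64(0.111))]
side R [(0.04, np.float64(0.087)), (0.08, np.float64(0.098)), (0.12, np.float64(0.102)), (0.16, np.float64(0.107)), (0.2, np.float64(0.111))]
```

Emit:
play_rows(
  xyz=[
    [5,0,0],
    [10,0,0],
    [15,0,0],
    [19,0,0],
    [23,0,0],
    [27,0,0],
    [30,0,0],
    [32,0,0],
    [34,0,0],
    [34,0,0],
  ],
  rot=[
    [0,0,0],
    [0,0,0],
    [0,0,0],
    [0,0,0],
    [0,0,0],
    [0,0,0],
    [0,0,0],
    [0,0,0],
    [0,0,0],
    [0,0,0],
  ],
  grip=[0,0,0,0,0,0,0,0,0,0],
)

```text
time_s: 91.55
eef_pos: [0.5862, -0.2311, 0.1861]
eef_rot: [-0.0, 0.108, 0.994, -0.0]
wrist_force: [-0.4, -0.4, -0.1]
opening: 0.003
grasp_force: 0.0
```

```bash
python3 lid.py 2>/dev/null
```

```text
tcp local 0.0996 0.1861 F [-0.4 -0.4 -0.1]
scene L [(0.04, np.float64(0.099)), (0.08, np.float64(0.097)), (0.12, np.float64(0.092)), (0.16, np.float64(0.088)), (0.2, np.float64(0.085))]
scene R [(0.04, np.float64(0.099)), (0.08, np.float64(0.097)), (0.12, np.float64(0.093)), (0.16, np.float64(0.088)), (0.2, np.float64(0.085))]
side L [(0.04, np.float64(-0.093)), (0.08, np.float64(0.097)), (0.12, np.float64(0.091)), (0.16, np.float64(nan)), (0.2, np.float64(nan))]
side R [(0.04, np.float64(-0.093)), (0.08, np.float64(0.097)), (0.12, np.float64(0.091)), (0.16, np.float64(0.086)), (0.2, np.float64(0.082))]
```

Emit:
play_rows(
  xyz=[
    [2,0,0],
    [4,0,0],
    [6,0,0],
    [8,0,0],
    [9,0,0],
    [0,0,0],
    [-15,0,0],
    [-20,0,0],
    [-20,0,0],
    [-20,0,0],
  ],
  rot=[
    [0,0,0],
    [0,0,0],
    [0,0,0],
    [0,0,0],
    [0,0,0],
    [0,0,0],
    [0,0,0],
    [0,0,0],
    [0,0,0],
    [0,0,0],
  ],
  grip=[0,0,0,0,0,0,0,0,0,0],
)

```text
time_s: 92.9
eef_pos: [0.6056, -0.2353, 0.1859]
eef_rot: [-0.0, 0.108, 0.994, 0.0]
wrist_force: [0.1, 0.0, 1.4]
opening: -0.002
grasp_force: 0.0
```

```bash
python3 lid.py 2>/dev/null
```

```text
tcp local 0.1194 0.1859 F [0.1 0.  1.4]
scene L [(0.04, np.float64(0.008)), (0.08, np.float64(nan)), (0.12, np.float64(nan)), (0.16, np.float64(nan)), (0.2, np.float64(nan))]
scene R [(0.04, np.float64(0.015)), (0.08, np.float64(nan)), (0.12, np.float64(nan)), (0.16, np.float64(nan)), (0.2, np.float64(nan))]
side L [(0.04, np.float64(0.001)), (0.08, np.float64(nan)), (0.12, np.float64(nan)), (0.16, np.float64(nan)), (0.2, np.float64(nan))]
side R [(0.04, np.float64(0.001)), (0.08, np.float64(nan)), (0.12, np.float64(nan)), (0.16, np.float64(nan)), (0.2, np.float64(nan))]
```

The lid is shut. I'll rise clear and run a final check of the board.

Emit:
play_rows(
  xyz=[
    [0,0,-30],
    [0,0,-60],
    [0,0,-100],
    [0,0,-100],
    [0,0,-100],
    [0,0,-100],
    [0,0,-100],
    [0,0,-100],
    [0,0,-100],
    [0,0,-100],
  ],
  rot=[
    [0,0,0],
    [0,0,0],
    [0,0,0],
    [0,0,0],
    [0,0,0],
    [0,0,0],
    [0,0,0],
    [0,0,0],
    [0,0,0],
    [0,0,0],
  ],
  grip=[0,0,0,0,0,0,0,0,0,0],
)

```text
time_s: 94.25
eef_pos: [0.6059, -0.2354, 0.286]
eef_rot: [-0.0, 0.108, 0.994, 0.0]
wrist_force: [0.3, -0.3, -0.1]
opening: -0.001
grasp_force: 0.0
```

```bash
python3 - <<'E'
from h import *; from pose import *
for n in ("scene","side"):
    c,P,E,K=shot(n);h=cv2.cvtColor(c,cv2.COLOR_RGB2HSV)
    m=((h[...,0]<20)&(h[...,1]>170)&(h[...,2]>90)&(P[...,2]>.013)&(P[...,2]<.03)&(P[...,1]>.06)&(P[...,1]<.36)&(P[...,0]<.56)).astype(np.uint8)
    k,l,s,ce=cv2.connectedComponentsWithStats(m)
    for i in range(1,k):
        if s[i,4]>25:
            p=P[l==i];q=np.median(p[:,:2],0)*1000;print(n,s[i,4],q.round(1),(q@ex).round(1),(q@ey).round(1),np.median(p[:,2]).round(4))
    C=np.array([.4885,-.2118]);a=np.radians(-12.4);e=np.array([np.cos(a),np.sin(a)]);f=np.array([-e[1],e[0]])
    lx=(P[...,:2]-C)@e;ly=(P[...,:2]-C)@f
    print("lid z",[np.nanmedian(P[...,2][(abs(lx-x)<.015)&(abs(ly)<.1)]).round(4) for x in(-.07,0,.07)])
E
```

```text
scene 59 [486.8 155.5] 462.5 217.3 0.0185
scene 83 [479.1 104.1] 461.6 165.3 0.0194
lid z [np.float64(0.6665), np.float64(0.6038), np.float64(0.0446)]
side 56 [503.2 312.5] 458.5 375.1 0.0191
side 65 [495.1 260.4] 457.2 322.4 0.0187
side 81 [490.1 205.8] 459.3 267.6 0.0188
side 27 [484.6 146.5] 461.5 208.1 0.017
lid z [np.float64(0.0431), np.float64(0.0426), np.float64(0.0432)]
```

```bash
python3 -c "
from bench import ctrl;print(ctrl.hand_in())"
```

```text
the job is handed in; nothing more can be done
None
```

I handed the job in: all five blanks are on the board, one to a line and pushed against the rail, the lid fell shut on its own, and the lump stayed in the box. The blank on line 2 was knocked into the one on line 1 partway through, so I reset both. My last angle readings had the blanks within about 1° of square, and I didn't re-measure the other bench items.

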